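# Close the garden sprayer with its pump

## Robot

A 6-joint arm with a two-finger parallel gripper is mounted at the origin on the work surface. World frame = base frame: x ahead of the robot, y to its left, z up, the work surface at z = 0. Lengths are in mm, angles in rad, forces in N, time in s.
With the tool pointing down it reaches from about 425 to 950 mm from the base axis. Payload 3.5 kg.
Tool frame: the origin (TCP) lies at the very end of the fingers, on their centre line; the grasp point (between the pads) lies 19 mm behind it; z points along the fingers, x is the direction in which the jaws open and shut, and the axes are right-handed (so a half turn about z gives the same grasp; the last joint's range is limited). The gripper opens to 85 mm and grips with 20 to 120 N. Pads are 22 mm wide; open, the fingers measure 114 mm over their backs; the gripper's body (76 mm by 85 mm) begins 54 mm behind the grasp point. The pads swing forward as they close: fully open they stand 13 mm farther back than shut.
Start: joints at [-1.478, 0.286, 1.577, -0, 1.279, -0.15], TCP at [162.309, -655.181, 204.525] pointing down, gripper open.
Joint ranges: [-2.77, 2.77], [-0.9, 2.22], [0.21, 2.48], [-1.53, 4.67], [0.24, 2.81], [-2.84, 2.84]. Speed limits (rad/s): [2.79, 2.79, 3.14, 3.14, 3.14, 3.14].

## Interface

Orientations are given as [roll, pitch, yaw] about the fixed x, y, z axes, in that order (R = Rz(yaw) Ry(pitch) Rx(roll)).
In Python, from cell import env, optics gives the robot as it stands.
- The arm moves only by the tool send_rows, never from a script. Its argument "rows" is one flat list of numbers, 4 for each row, row after row: the shift along the tool's x, y, z in cm, then the turn about the tool's z in degrees. In form: [x, y, z, twist, x, y, z, twist, ...]. A call has 1 to 10 rows; each row is the pose to reach, as a shift and turn from the pose commanded when the call began, along the tool's axes at that moment; what a row does not reach only later rows make up. A row lasts 1/12 s, in which the tool goes at most 41.7 mm and 7.16 degrees, less where a joint would pass 70% of its speed; a pose out of reach is approached as far as the arm can. A call with a gripper value outside its range is refused whole. "jaw" is the finger opening in cm, from 0 to 8.54, set as the call begins (left out, the last holds). The fingers move at their own pace and stop on an object; "squeeze" is the grip in N (left out, the last holds). Time passes only in rows, so rows that repeat a pose let the fingers close. It gives the time, the measured TCP pose, the force and the opening at its end, in the units of the state.
- env.get_obs(): the state, without advancing time (a new reading comes with each control period).
- optics.camera(name): name is "scene" or "top"; returns a dict with "pixels" (420x560x3 uint8, blue, green, red), "depth" (420x560 float32, mm along the optical axis (not along the pixel's ray), 0 where there is no reading), "K" (3x3 intrinsics, pixels), "rvec" (rotation vector, rad) and "tvec" (3), from world to camera coordinates, as OpenCV has them. Camera axes: x right, y down, z forward; pixel columns grow to the right and rows downward; lengths in mm; the calibration is good to about 2 mm. A picture is of the moment at which its call begins.
- env.close_job(): hands the job in, once; it reports no verdict.
The state is a dict: "t": time; "joint_pos": joint angles; "joint_velocities": joint speeds; "tau": joint torques, N m; "tcp_pos": TCP position; "ee_rot": TCP orientation; "ft_force": force on the tool from outside, world axes, zero at the start; "ft_torque": the same for the moment, N m; "width": finger opening in mm.
Only numpy, scipy, OpenCV 4.12 (cv2) and the standard library are available. Lean on these libraries where they do the work, as an engineer would, in place of code of your own. Each camera call takes 0.05 s, during which the arm holds its last target. There are 200 camera calls.

## Task

The garden sprayer has been filled and its pump is lying beside it: close the tank with the pump. Stand the pump barrel first in the tank's neck without dropping it in, let go, and take a fresh hold to turn it (the T-handle is there for that): first backwards, anticlockwise, until the thread drops into place, then clockwise until it is screwed fully home. Let go of it at the end, and leave the funnel, the measuring jug and the spray lance where they are.

Things in the scene. Friction and masses are not known exactly. Their poses are not given: they have to be found in the camera images.
- tank: White 2-litre plastic sprayer tank, full and heavy: it stands firm on the bench and cannot be moved. Round, 150 mm across, its sloping shoulder ending 132 mm up in a round upright neck on the axis. Origin at the centre of its underside, z up. A short black hose nipple sticks out along its +x, 30 mm up, to 110 mm from the axis.
- tank_neck (a point): Centre of the neck's rim, on the tank's axis, 160 mm above the bench; axes as the tank's. Bore 40 mm, hollow below; 48 mm outside, 56 mm over the thread. On the ramp tops the pump is blocked clockwise by the stops; anticlockwise, within 76 degrees, it falls 9 mm into the gaps and stops there; then 66 to 75 degrees clockwise sinks it 5.5 mm to its end stop.
- tank_thread (a point): On the tank's axis at the level of the thread tops, 4 mm below the rim. Four equal starts outside the neck: entry gaps at 0 to 19 degrees (anticlockwise from above, from the tank's x) and every 90 degrees on; from 0 a ramp runs clockwise to -66, top level, underside falling 6 mm; a stop 3 mm taller than the tops closes it, -66 to -71.
- pump: Loose hand pump, black and grey, 198 mm long, 0.24 to 0.39 kg. Origin on its axis at the lower edge of the collar; z along the axis to the T-handle (up when fitted), x along the handle bar. At the start it lies on the bench, barrel to the robot's left (within 30 degrees of +y) and sloping 13.5 degrees down, handle bar level, its y axis pointing down. Centre of mass near the collar.
- pump_collar (a point): Middle of the black octagonal collar, z = 13 mm in the pump's frame: 67 mm across flats, z = 0 to 26, a skirt open below. Inside, four 4.4 mm thread lugs on the pump's +x, -x, +y and -y sides, centres 4 mm above the lower edge. The pump weighs on the thread with its own weight only, no springs: it drops and sinks when the hand is slack on the bar or follows it down.
- pump_foot (a point): End of the barrel, z = -80 mm in the pump's frame (a 17 mm wide valve stub goes 6 mm further). Barrel 32 mm across with a tapered foot, 22 mm at its end; from z = -24 to -16 it widens to a 38 mm spigot under the collar that fits the neck's bore.
- pump_shank (a point): On the axis in the lower half of the grey octagonal shank between collar and handle, z = 52 mm in the pump's frame, 44 mm above the bench when lying. Shank 30 mm across flats (one pair of flats faces +x and -x), z = 26 to 90 mm.
- pump_handle (a point): Middle of the T-handle bar, on the axis, z = 101 mm in the pump's frame. Bar 110 mm long (along the pump's x), 20 mm wide, 22 mm high. How it fits: lugs on the ramp tops, the collar's lower edge is 6 mm below the neck's rim (3 mm if they are on the stops); dropped into the entry gaps, 15 mm; screwed home, 20 mm.
- funnel: Bystander: grey plastic funnel standing mouth down, 120 mm across, 115 mm high; origin at the centre of its underside.
- jug: Bystander: white measuring jug, 94 mm across and 120 mm high with a side handle; origin at the centre of its underside.
- lance: Bystander: brass spray lance with black grip lying flat, 345 mm long, 26 mm high; origin on the bench, about the middle of its length, x along it.
Mind the look-alikes: they are no part of the job. There is more than one size of the pump; the job needs the larger.

How it is judged:
By the outcome, as a careful person would: the job done as asked, in the order asked, and still so for the second after the job is handed in, with the robot touching nothing.
It also fails if it takes over 72 s, if anything falls off the work surface, if the arm or the gripper's body presses on something with over 40 N, if the wrist force passes 120 N, or if a joint passes its speed limit or range.

## Working session

There is one attempt and no reset: what is moved stays moved. The work goes in short steps, Python scripts to look and compute and a tool call to move; the robot and the scene stay as the last step left them, time stands still between calls to the robot, and variables do not carry over. Pictures are saved under pics/ and viewed, about 8 in all and at most 12, crops included, and the job is handed in when it is done.

Besides the shell and the picture viewer there is one more tool, called after "Request:" as name(argument=value, ...), one argument or row to a line, values as JSON. send_rows: Moves the arm, as the interface text tells. Its arguments: {"type":"object","properties":{"rows":{"type":"array"},"jaw":{"type":"number"},"squeeze":{"type":"number"}},"required":["rows"]}

```bash
mkdir -p pics; ls
cat > h.py <<'E'
import numpy as np, cv2
from cell import env, optics
def cam(n):
    c=optics.camera(n); R=cv2.Rodrigues(np.array(c["rvec"],float))[0]
    c["R"]=R; c["t"]=np.array(c["tvec"],float).ravel(); c["C"]=-R.T@c["t"]; return c
def cloud(c):
    v,u=np.mgrid[0:420,0:560]; d=c["depth"].astype(float); K=c["K"]
    P=np.stack([(u-K[0][2])/K[0][0]*d,(v-K[1][2])/K[1][1]*d,d],-1)
    return (P-c["t"])@c["R"]
def ray(c,u,v,z):
    r=c["R"].T@np.linalg.inv(c["K"])@np.array([u,v,1.]); return c["C"]+r*(z-c["C"][2])/r[2]
def proj(c,p):
    q=c["K"]@(c["R"]@np.array(p,float)+c["t"]); return q[:2]/q[2]
E
python3 - <<'E'
from h import *
for n in("scene","top"):
    c=cam(n); cv2.imwrite(f"pics/{n}0.png",c["pixels"]); print(n,c["C"].round(),np.array(c["K"]).round(1).tolist()); np.savez(f"{n}0.npz",**{k:c[k] for k in("pixels","depth","K","R","t","C")})
print(env.get_obs())
E
```

```text
pics
scene [1296.  145. 1190.] [[401.6, 0.0, 274.0], [0.0, 401.6, 213.0], [0.0, 0.0, 1.0]]
top [ 422.   -9. 1650.] [[545.1, 0.0, 279.1], [0.0, 545.1, 198.5], [0.0, 0.0, 1.0]]
{'t': 0.1, 'joint_pos': array([-1.47799361e+00,  2.87121438e-01,  1.57805597e+00, -2.82969351e-05,
        1.27863111e+00, -1.50008602e-01]), 'joint_velocities': array([-0.001689  , -0.00160113, -0.0036124 ,  0.00047756,  0.00046102,
        0.00111217]), 'tau': array([ 7.08003099e-04, -4.07295871e+01, -2.93701512e+01, -1.41448327e-04,
        3.40323124e-03, -6.26848930e-06]), 'tcp_pos': array([ 162.24466117, -654.51896141,  203.24226618]), 'ee_rot': array([-3.14128827e+00,  2.19503021e-03, -1.32797649e+00]), 'ft_force': array([-0.56368835, -0.21236053, -0.38362433]), 'ft_torque': array([-0.01732078, -0.01648899, -0.02313074]), 'width': 85.75418050135508}
```

View pics/scene0.png

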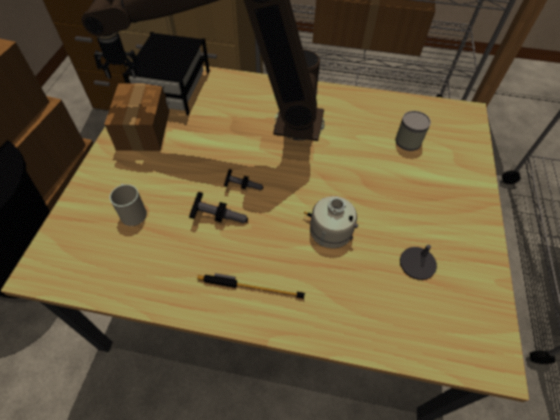

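View pics/top0.png

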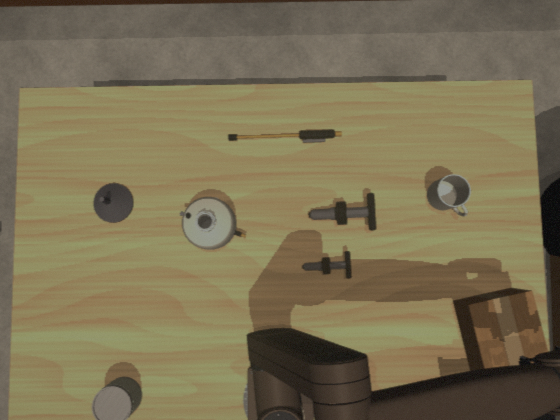

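Top view: the large pump is at (340,212), the small look-alike at (328,265), the tank at (209,222), the funnel at (113,202), the jug at (448,192) and the lance at (285,135). The pump at (340,212) looks like the larger one. I'll measure both and check a crop.

Run:
```python
from h import *
c=dict(np.load("top0.npz")); P=cloud(c)
def pts(u0,u1,v0,v1,lo,hi):
    q=P[v0:v1,u0:u1].reshape(-1,3); return q[(q[:,2]>lo)&(q[:,2]<hi)]
for n,b in {"big":(300,385,185,240),"small":(296,360,245,285)}.items():
    q=pts(*b,12,120); 
    m=q[:,:2].mean(0); w,V=np.linalg.eigh(np.cov((q[:,:2]-m).T)); d=V[:,1]; d*=np.sign(d[1])
    s=(q[:,:2]-m)@d; t=(q[:,:2]-m)@np.array([-d[1],d[0]])
    print(n,"mean",m.round(1),"dir(barrel)",d.round(3),"deg from +y",np.degrees(np.arctan2(-d[0],d[1])).round(1),"len",s.min().round(),s.max().round())
    for a in np.arange(s.min(),s.max(),10):
        k=(s>=a)&(s<a+10)
        if k.any(): print("  s%5.0f n%3d t %5.0f %5.0f zmax %4.0f"%(a,k.sum(),t[k].min(),t[k].max(),q[k,2].max()))
for lo,hi in((150,170),(134,149),(60,120)):
    q=pts(165,260,185,260,lo,hi); print("tank",lo,len(q),q.min(0).round(),q.max(0).round(),((q.min(0)+q.max(0))/2).round(1))
q=pts(165,260,185,260,20,45); print("low",len(q))
T=c["pixels"]; S=np.load("scene0.npz")["pixels"]
f=lambda I,u0,v0,w,h,k:cv2.resize(I[v0:v0+h,u0:u0+w],None,fx=k,fy=k,interpolation=cv2.INTER_CUBIC)
a=np.vstack([np.hstack([f(T,290,185,100,100,3),f(T,165,175,100,100,3)]),np.hstack([f(S,175,160,100,75,3)[:225],f(S,290,180,100,75,3)])])
cv2.imwrite("pics/crop1.png",cv2.convertScaleAbs(a,alpha=1.6))
```

```text
big mean [ 544.  -205.8] dir(barrel) [-0.026  1.   ] deg from +y 1.5 len -82.0 112.0
  s  -82 n 92 t   -53    52 zmax   71
  s  -72 n130 t   -54    52 zmax   74
  s  -62 n 79 t   -51    52 zmax   72
  s  -52 n 34 t   -13    13 zmax   70
  s  -42 n 35 t   -14    13 zmax   68
  s  -32 n 39 t   -15    14 zmax   72
  s  -22 n 40 t   -16    14 zmax   63
  s  -12 n 34 t   -16    14 zmax   59
  s   -2 n 56 t   -35    33 zmax   62
  s    8 n 71 t   -34    33 zmax   76
  s   18 n 84 t   -32    32 zmax   74
  s   28 n 74 t   -32    32 zmax   77
  s   38 n 42 t   -19    17 zmax   48
  s   48 n 41 t   -17    69 zmax   51
  s   58 n 35 t   -15    14 zmax   45
  s   68 n 38 t   -16    15 zmax   42
  s   78 n 35 t   -16    14 zmax   41
  s   88 n 40 t   -17    14 zmax   38
  s   98 n 29 t   -17    13 zmax   35
  s  108 n 11 t    -9     7 zmax   21
small mean [ 391.6 -154.9] dir(barrel) [-0.03  1.  ] deg from +y 1.7 len -57.0 82.0
  s  -57 n 82 t   -38    40 zmax   56
  s  -47 n 82 t   -39    40 zmax   57
  s  -37 n 30 t   -10    11 zmax   52
  s  -27 n 26 t   -10    10 zmax   50
  s  -17 n 26 t   -11    10 zmax   50
  s   -7 n 26 t   -11    15 zmax   50
  s    3 n 48 t   -24    24 zmax   54
  s   13 n 62 t   -59    23 zmax   54
  s   23 n 49 t   -21    23 zmax   52
  s   33 n 29 t   -13    14 zmax   41
  s   43 n 27 t   -11    10 zmax   34
  s   53 n 27 t   -11    10 zmax   34
  s   63 n 22 t    -8    12 zmax   31
  s   73 n 19 t    -9     9 zmax   26
tank 150 160 [492. 172. 150.] [547. 227. 169.] [519.4 199.6 159.5]
tank 134 40 [492. 171. 134.] [549. 225. 149.] [520.6 198.  141.5]
tank 60 1165 [446. 125.  60.] [592. 278. 120.] [519.2 201.4  90.1]
low 141
```

View pics/crop1.png

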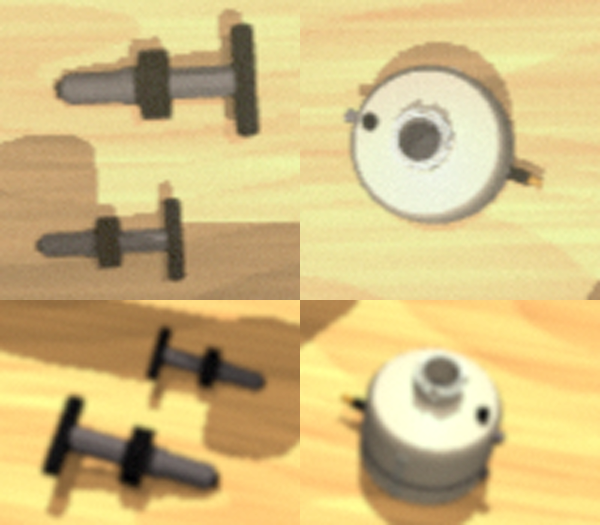

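Left column: the upper pump (top image 340,212) measures about 194 mm long with a 105 mm bar and a 67 mm collar. That makes it the larger one. The lower pump (328,265) is only about 139 mm, so it is the decoy.

The tank is at about (519.5, 200). Its rim measures 160 mm, as given. The black nipple is at top pixel (238,234).

The tool always points down. So I'll first roll the pump on the bench by lifting one end of the bar until the bar stands upright. Then I can grip across the bar's width and swing the barrel down.

```bash
cat >> h.py <<'E'
def delta(x,y,z,yaw):
    o=env.get_obs(); p=np.array(o["tcp_pos"]); R=cv2.Rodrigues(np.array([0,0,o["ee_rot"][2]]))[0]@np.diag([1,-1,-1.])
    d=R.T@(np.array([x,y,z])-p)/10; tw=-np.degrees(np.deg2rad(yaw)-o["ee_rot"][2]); tw=(tw+180)%360-180
    print("rows",d.round(2),"twist",tw.round(1),"from",p.round(1),np.degrees(o["ee_rot"]).round(1),"w",round(o["width"],1),"F",np.array(o["ft_force"]).round(1),"t",round(o["t"],2))
E
python3 -c "
from h import *
delta(489,-277,130,-88.5);delta(489,-277,44,-88.5)
c=dict(np.load('top0.npz')); P=cloud(c); hsv=cv2.cvtColor(c['pixels'],cv2.COLOR_BGR2HSV)
# black nipple: dark pixels near tank, low height
m=np.zeros((420,560),bool); m[180:265,160:262]=True
m&=(hsv[...,2]<70)
n,l,s,ce=cv2.connectedComponentsWithStats(m.astype(np.uint8))
for i in range(1,n):
    if s[i][4]>=4: print(ce[i].round(1),s[i][4],np.median(P[l==i],0).round(),ray(c,*ce[i],30).round(1))
print(proj(c,[519.5,200,160]))
"
```

```text
rows [-28.79 -40.79   7.32] twist 12.4 from [ 162.2 -654.5  203.2] [-1.80e+02  1.00e-01 -7.61e+01] w 85.8 F [-0.6 -0.2 -0.4] t 0.1
rows [-28.79 -40.79  15.92] twist 12.4 from [ 162.2 -654.5  203.2] [-1.80e+02  1.00e-01 -7.61e+01] w 85.8 F [-0.6 -0.2 -0.4] t 0.1
[187.5 215. ] 16 [539. 252. 127.] [546.2 268.7  30. ]
[203.3 219.9] 63 [532. 220.  46.] [530.8 221.5  30. ]
[237.2 232.7] 26 [490. 121.  37.] [490.9 121.1  30. ]
[204.4607635  220.81130455]
```

Request:
send_rows(
  rows=[-28.8, -40.8, 7.3, 12.4, -28.8, -40.8, 7.3, 12.4, -28.8, -40.8, 7.3, 12.4, -28.8, -40.8, 7.3, 12.4, -28.8, -40.8, 7.3, 12.4, -28.8, -40.8, 7.3, 12.4, -28.8, -40.8, 7.3, 12.4, -28.8, -40.8, 7.3, 12.4, -28.8, -40.8, 7.3, 12.4, -28.8, -40.8, 7.3, 12.4],
  jaw=5,
  squeeze=20,
)

```text
t: 0.93
tcp_pos: [432.8, -341.4, 143.6]
ee_rot: [3.141, 0.0, -1.545]
ft_force: [1.2, 0.3, -0.1]
width: 49.9
```

Request:
send_rows(
  rows=[0, 0, 0, 0, 0, 0, 0, 0],
)

```text
t: 1.1
tcp_pos: [432.8, -341.1, 143.2]
ee_rot: [3.14, 0.001, -1.54]
ft_force: [-1.4, -0.8, -0.4]
width: 49.6
```

```bash
python3 -c "
from h import *
delta(489,-277,44,-88.5)"
```

```text
rows [-6.24 -5.82  9.92] twist 0.3 from [ 432.8 -341.1  143.2] [ 1.799e+02  1.000e-01 -8.820e+01] w 49.6 F [-1.4 -0.8 -0.4] t 1.1
```

Request:
send_rows(
  rows=[-6.2, -5.8, 1, 0.3, -6.2, -5.8, 1, 0.3, -6.2, -5.8, 1, 0.3, -6.2, -5.8, 4, 0.3, -6.2, -5.8, 7, 0.3, -6.2, -5.8, 9.9, 0.3, -6.2, -5.8, 9.9, 0.3],
)

```text
t: 1.68
tcp_pos: [483.7, -278.0, 39.0]
ee_rot: [3.132, 0.008, -1.551]
ft_force: [0.0, 1.4, -1.4]
width: 49.9
```

Request:
send_rows(
  rows=[0, 0, 0, 0, 0, 0, 0, 0, 0, 0, 0, 0, 0, 0, 0, 0, 0, 0, 0, 0, 0, 0, 0, 0],
  jaw=1.5,
)

```text
t: 2.18
tcp_pos: [489.0, -280.5, 46.5]
ee_rot: [-3.14, -0.001, -1.55]
ft_force: [0.2, 0.6, -0.2]
width: 14.7
```

Request:
send_rows(
  rows=[0, 0, -1, 0, 0, 0, -2, 0, 0, 0, -2.5, 0, 0, 0, -2.5, 0],
)

```text
t: 2.52
tcp_pos: [489.9, -281.0, 72.9]
ee_rot: [-3.138, -0.003, -1.549]
ft_force: [1.2, -0.1, 0.7]
width: 15.2
```

```bash
cat >> h.py <<'E'
def snap(n,us,ut,k=4):
    S=cam("scene")["pixels"];T=cam("top")["pixels"]
    f=lambda I,u,v,w=95,h=100:cv2.resize(I[v:v+h,u:u+w],None,fx=k,fy=k,interpolation=cv2.INTER_CUBIC)
    cv2.imwrite(f"pics/{n}.png",cv2.convertScaleAbs(np.hstack([f(S,*us),f(T,*ut)]),alpha=1.6))
E
python3 -c "
from h import *
delta(489,-277,44,-88.5); snap('a',(170,150),(295,165))"
```

```text
rows [-0.4   0.08  2.89] twist -0.3 from [ 489.9 -281.    72.9] [-179.8   -0.2  -88.8] w 15.2 F [ 1.2 -0.1  0.7] t 2.52
```

View pics/a.png

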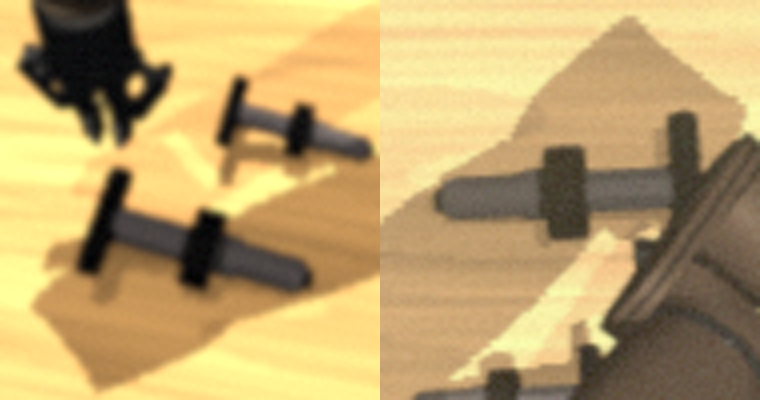

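Left: scene camera, gripper up and the bar ends at scene px (199.5,192.5) and (193,217.5). Right: top view, with the far bar end at about (371,193). The grip missed: the pads closed just beyond the near bar end, and the pump has not moved. I'll re-measure the bar ends from the scene view.

```bash
python3 -c "
from h import *
c=cam('scene')
c0=dict(np.load('scene0.npz')); hsv=cv2.cvtColor(c0['pixels'],cv2.COLOR_BGR2HSV); P=cloud(c0)
q=P[185:230,185:255].reshape(-1,3); q=q[(q[:,2]>14)&(q[:,2]<110)]
b=q[(q[:,1]<-255)]; print('scene bar',b.min(0).round(1),b.max(0).round(1)); 
k=q[q[:,1]>-255]; 
for y in range(-255,-90,15):
  s=k[(k[:,1]>=y)&(k[:,1]<y+15)]
  if len(s): print(y,s[:,0].min().round(),s[:,0].max().round(),s[:,2].max().round())
for uv in((199.5,192.5),(193,217.5)): print(ray(c0,*uv,62).round(1))
c1=dict(np.load('top0.npz'))
for uv in((371,193.5),(371.5,229.5)): print(ray(c1,*uv,62).round(1))
"
```

```text
scene bar [ 494.8 -286.8   42.8] [ 603.8 -255.2   69.2]
-255 533.0 564.0 66.0
-240 534.0 564.0 65.0
-225 532.0 564.0 60.0
-210 431.0 581.0 66.0
-195 430.0 583.0 72.0
-180 518.0 581.0 69.0
-165 406.0 566.0 48.0
-150 412.0 562.0 42.0
-135 402.0 562.0 41.0
-120 395.0 561.0 36.0
-105 395.0 558.0 25.0
[ 496.6 -275.4   62. ]
[ 603.2 -264.9   62. ]
[ 597.6 -274.6   62. ]
[ 492.2 -272.4   62. ]
```

Request:
send_rows(
  rows=[-0.4, -1.2, 0, -0.3, -0.4, -1.2, 1.5, -0.3, -0.4, -1.2, 3.3, -0.3, -0.4, -1.2, 3.3, -0.3, -0.4, -1.2, 3.3, -0.3],
  jaw=5,
)

```text
t: 3.08
tcp_pos: [499.8, -274.5, 35.7]
ee_rot: [3.139, 0.003, -1.544]
ft_force: [0.2, -0.4, 0.4]
width: 50.3
```

Request:
send_rows(
  rows=[0, 0, 0, 0, 0, 0, 0, 0, 0, 0, 0, 0, 0, 0, 0, 0, 0, 0, 0, 0, 0, 0, 0, 0],
  jaw=1.5,
)

```text
t: 3.58
tcp_pos: [500.8, -276.7, 38.2]
ee_rot: [-3.14, -0.002, -1.544]
ft_force: [-1.0, -3.5, 1.9]
width: 15.0
```

```bash
python3 -c "
from h import *
delta(489,-277,44,-88.5); snap('b',(160,150),(295,165))"
```

```text
rows [ 0.    1.18 -0.58] twist 0.0 from [ 500.8 -276.7   38.2] [-1.799e+02 -1.000e-01 -8.850e+01] w 15.0 F [-1.  -3.5  1.9] t 3.58
```

View pics/b.png

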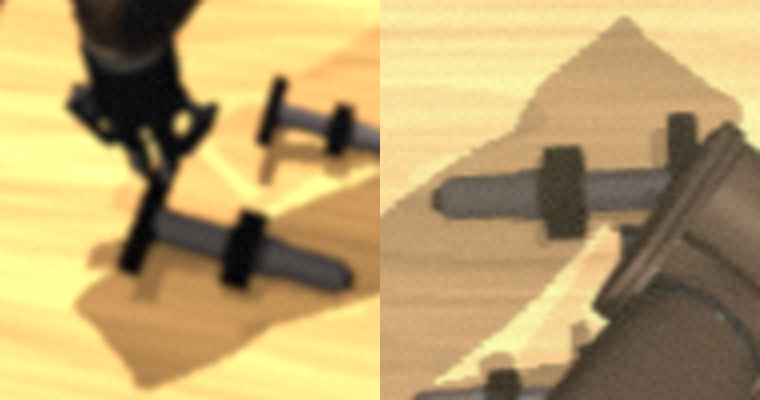

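The fingertips are still at the very end of the bar (scene crop 157,178), so I'll open, move 14 mm further in, and close.

Request:
send_rows(
  rows=[0, 0, 0, 0, 0, 0, 0, 0, 0, 0, 0, 0, 0, -0.7, 0, 0, 0, -1.4, 0, 0, 0, -1.4, 0, 0],
  jaw=5,
)

```text
t: 4.18
tcp_pos: [515.8, -275.3, 37.4]
ee_rot: [-3.14, -0.0, -1.544]
ft_force: [-0.2, -0.0, 1.0]
width: 50.0
```

Request:
send_rows(
  rows=[0, 0, 0, 0, 0, 0, 0, 0, 0, 0, 0, 0, 0, 0, 0, 0, 0, 0, 0, 0, 0, 0, 0, 0],
  jaw=1.0,
)

```text
t: 4.68
tcp_pos: [515.0, -276.9, 38.5]
ee_rot: [-3.14, -0.003, -1.544]
ft_force: [-0.3, -4.5, 4.5]
width: 10.1
```

```bash
python3 -c "
from h import *
delta(489,-277,44,-88.5)
c=cam('scene'); o=env.get_obs(); print(proj(c,o['tcp_pos']))
P=cloud(c); q=P[150:235,160:260].reshape(-1,3); b=q[(q[:,2]>35)&(q[:,2]<72)&(q[:,1]<-250)&(q[:,0]>530)];print(b.min(0),b.max(0))
"
```

```text
rows [-0.06  2.6  -0.55] twist 0.0 from [ 515.  -276.9   38.5] [-179.9   -0.2  -88.5] w 10.1 F [-0.3 -4.5  4.5] t 4.68
[198.49600784 200.49561467]
[ 530.26377872 -284.0940131    42.63969857] [ 603.81556448 -250.69266218   70.09724151]
```

```bash
python3 -c "
from h import *
c=cam('scene')['pixels'];t=cam('top')['pixels']
f=lambda I,u,v,w,h,k:cv2.resize(I[v:v+h,u:u+w],None,fx=k,fy=k,interpolation=cv2.INTER_CUBIC)
cv2.imwrite('pics/c.png',cv2.convertScaleAbs(np.hstack([f(c,165,150,50,70,8),f(t,340,175,48,70,8)]),alpha=2.2))"
```

```text
(no output)
```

View pics/c.png

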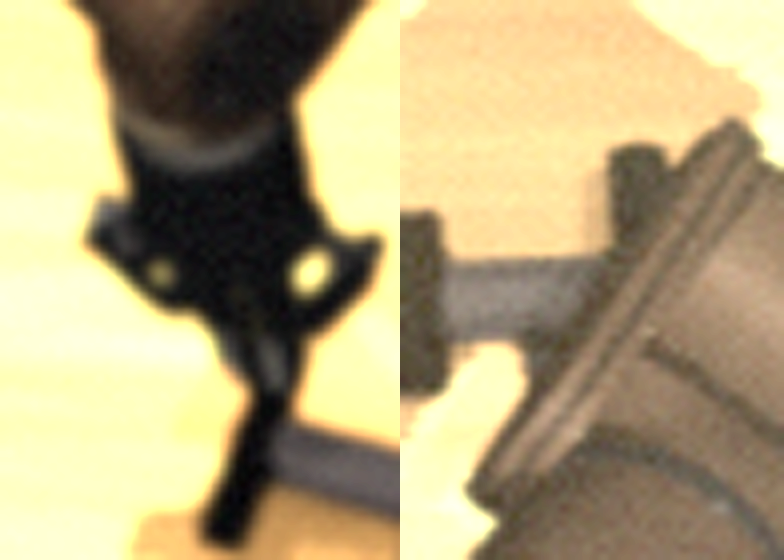

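The scene crop shows the fingers meeting right at the bar top (270,390), but the reported width of 10 mm contradicts a grip on a 22 mm bar. A small lift will tell which is right.

Request:
send_rows(
  rows=[0, 0, -0.5, 0, 0, 0, -1, 0, 0, 0, -1.5, 0, 0, 0, -1.5, 0],
)

```text
t: 5.17
tcp_pos: [514.6, -274.7, 52.9]
ee_rot: [-3.141, 0.001, -1.544]
ft_force: [0.2, 0.1, -0.3]
width: 10.2
```

```bash
cat >> h.py <<'E'
def pump(xlo,xhi,ylo,yhi,zlo=14,zhi=240,name="scene",box=(130,260,140,250)):
    P=cloud(cam(name)); q=P[box[2]:box[3],box[0]:box[1]].reshape(-1,3)
    k=(q[:,0]>xlo)&(q[:,0]<xhi)&(q[:,1]>ylo)&(q[:,1]<yhi)&(q[:,2]>zlo)&(q[:,2]<zhi); return q[k]
E
python3 -c "
from h import *
delta(515,-277,44,-88.5)
q=pump(450,640,-310,-80)
for y in range(-305,-80,15):
  s=q[(q[:,1]>=y)&(q[:,1]<y+15)&(q[:,2]<95)]
  if len(s): print(y,s[:,0].min().round(),s[:,0].max().round(),s[:,2].min().round(),s[:,2].max().round())
b=q[(q[:,1]<-250)&(q[:,0]>530)]
for x in range(530,610,15):
  s=b[(b[:,0]>=x)&(b[:,0]<x+15)]; print(x,s[:,2].max().round(),s[:,1].min().round(),s[:,1].max().round())
"
```

```text
rows [ 0.23 -0.03  0.89] twist 0.0 from [ 514.6 -274.7   52.9] [-180.     0.   -88.5] w 10.2 F [ 0.2  0.1 -0.3] t 5.17
-305 523.0 523.0 94.0 94.0
-290 504.0 599.0 55.0 95.0
-275 491.0 600.0 44.0 93.0
-260 496.0 565.0 43.0 94.0
-245 532.0 560.0 41.0 67.0
-230 526.0 560.0 39.0 61.0
-215 530.0 561.0 27.0 61.0
-200 512.0 579.0 20.0 73.0
-185 509.0 580.0 19.0 70.0
-170 519.0 571.0 23.0 67.0
-155 530.0 562.0 20.0 47.0
-140 534.0 562.0 17.0 40.0
-125 536.0 560.0 15.0 38.0
-110 534.0 561.0 15.0 33.0
-95 542.0 549.0 15.0 20.0
530 239.0 -308.0 -250.0
545 240.0 -298.0 -251.0
560 68.0 -283.0 -260.0
575 69.0 -283.0 -261.0
590 67.0 -283.0 -262.0Traceback (most recent call last):
  File "<string>", line 10, in <module>
    s=b[(b[:,0]>=x)&(b[:,0]<x+15)]; print(x,s[:,2].max().round(),s[:,1].min().round(),s[:,1].max().round())
                                            ~~~~~~~~~~^^
    return umr_maximum(a, axis, None, out, keepdims, initial, where)
ValueError: zero-size array to reduction operation maximum which has no identity
```

Request:
send_rows(
  rows=[0, 0, 0, 0, 0, 0, 0, 0, 0, 0, 0, 0, -0.2, 0, 1.5, 0, -0.2, 0, 2.7, 0, -0.2, 0, 2.7, 0, -0.2, 0, 2.7, 0],
  jaw=5,
)

```text
t: 5.8
tcp_pos: [513.2, -272.5, 23.7]
ee_rot: [3.139, 0.002, -1.544]
ft_force: [0.4, 0.0, 1.0]
width: 50.0
```

Request:
send_rows(
  rows=[0, 0, 0, 0, 0, 0, 0, 0],
  jaw=2.6,
)

```text
t: 5.97
tcp_pos: [514.7, -273.4, 25.8]
ee_rot: [-3.141, -0.0, -1.545]
ft_force: [0.8, 0.8, -0.9]
width: 27.2
```

Request:
send_rows(
  rows=[0, 0, 0, 0, 0, 0, 0, 0],
  jaw=2.0,
)

```text
t: 6.13
tcp_pos: [514.8, -273.6, 25.8]
ee_rot: [-3.14, -0.001, -1.545]
ft_force: [0.7, 0.2, -1.1]
width: 23.5
```

Request:
send_rows(
  rows=[0, 0, 0, 0, 0, 0, 0, 0, 0, 0, 0, 0],
  jaw=1.4,
)

```text
t: 6.38
tcp_pos: [514.6, -273.6, 25.6]
ee_rot: [-3.141, -0.001, -1.544]
ft_force: [1.0, -0.5, -0.8]
width: 23.3
```

```bash
python3 -c "
from h import *
o=env.get_obs(); print(o['width'],o['ft_force'],o['ft_torque'])
delta(515,-277,44,-88.5)
q=pump(480,640,-310,-240,35,120)
for x in range(480,610,10):
  s=q[(q[:,0]>=x)&(q[:,0]<x+10)]
  if len(s): print(x,len(s),s[:,2].min().round(),s[:,2].max().round(),s[:,1].min().round(),s[:,1].max().round())
"
```

```text
23.29560516418737 [ 1.04457569 -0.49255925 -0.82957916] [-0.15597414 -0.171736   -0.04604154]
rows [ 0.34 -0.03 -1.84] twist 0.0 from [ 514.6 -273.6   25.6] [-180.    -0.   -88.5] w 23.3 F [ 1.  -0.5 -0.8] t 6.38
490 2 60.0 63.0 -281.0 -281.0
500 21 53.0 106.0 -289.0 -243.0
510 37 56.0 119.0 -308.0 -242.0
520 110 49.0 120.0 -309.0 -240.0
530 33 56.0 120.0 -309.0 -242.0
540 31 57.0 68.0 -282.0 -241.0
550 50 37.0 70.0 -284.0 -240.0
560 18 50.0 68.0 -282.0 -262.0
570 17 46.0 67.0 -284.0 -262.0
580 17 51.0 67.0 -282.0 -262.0
590 25 46.0 67.0 -283.0 -263.0
```

Now the jaws hold the bar: the opening is 23.3 mm with the pads deeper. I'll lift and see how the pump behaves.

Request:
send_rows(
  rows=[0, 0, -0.5, 0, 0, 0, -1, 0, 0, 0, -1.5, 0, 0, 0, -2, 0, 0, 0, -2.5, 0, 0, 0, -2.5, 0],
  jaw=1.0,
)

```text
t: 6.93
tcp_pos: [515.0, -273.8, 51.8]
ee_rot: [-3.14, -0.002, -1.544]
ft_force: [1.5, -0.2, -3.8]
width: 23.3
```

```bash
cat > look.py <<'E'
from h import *
import sys
o=env.get_obs(); print(o['width'],o['ft_force'].round(1),o['ft_torque'].round(2)); delta(515,-277,44,-88.5)
q=pump(480,680,-330,-80,12,200)
b=q[q[:,0]>545]; b=b[b[:,1]<-235]
for x in range(545,660,12):
  s=b[(b[:,0]>=x)&(b[:,0]<x+12)&(b[:,2]<130)]
  if len(s)>3: print('bar x',x,len(s),'z',s[:,2].min().round(),s[:,2].max().round(),'y',s[:,1].min().round(),s[:,1].max().round())
for y in range(-245,-80,15):
  s=q[(q[:,1]>=y)&(q[:,1]<y+15)&(q[:,2]<150)]
  if len(s)>3: print('y',y,len(s),'x',s[:,0].min().round(),s[:,0].max().round(),'z',s[:,2].min().round(),s[:,2].max().round())
E
python3 look.py
```

```text
23.343195879700687 [ 1.5 -0.2 -3.8] [-0.42  0.02 -0.  ]
rows [0.32 0.01 0.78] twist 0.0 from [ 515.  -273.8   51.8] [-1.799e+02 -1.000e-01 -8.850e+01] w 23.3 F [ 1.5 -0.2 -3.8] t 6.93
bar x 545 54 z 65.0 92.0 y -280.0 -235.0
bar x 557 34 z 66.0 91.0 y -281.0 -238.0
bar x 569 21 z 74.0 89.0 y -283.0 -262.0
bar x 581 24 z 73.0 93.0 y -282.0 -262.0
bar x 593 20 z 73.0 89.0 y -283.0 -263.0
y -245 63 x 507.0 559.0 z 62.0 146.0
y -230 53 x 524.0 559.0 z 57.0 149.0
y -215 42 x 530.0 575.0 z 50.0 84.0
y -200 76 x 509.0 579.0 z 37.0 96.0
y -185 94 x 508.0 577.0 z 43.0 94.0
y -170 55 x 529.0 562.0 z 42.0 91.0
y -155 43 x 530.0 560.0 z 38.0 72.0
y -140 41 x 531.0 557.0 z 36.0 64.0
y -125 40 x 526.0 557.0 z 34.0 62.0
y -110 39 x 527.0 555.0 z 32.0 58.0
```

The pump lifted rigidly: bar top now at 90 mm, load 3.8 N, still sloping. The pads hold it against both pitch and roll. I'll relax the jaw slightly so that gravity can roll it.

Request:
send_rows(
  rows=[0, 0, 0, 0, 0, 0, 0, 0, 0, 0, 0, 0],
  jaw=2.3,
)

```text
t: 7.23
tcp_pos: [514.0, -273.1, 49.8]
ee_rot: [3.141, 0.001, -1.544]
ft_force: [0.5, -0.4, -3.1]
width: 23.1
```

```bash
python3 look.py
```

```text
23.135171380500637 [ 0.5 -0.4 -3.1] [-0.39  0.12  0.02]
rows [ 0.4  -0.09  0.58] twist 0.0 from [ 514.  -273.1   49.8] [180.    0.  -88.5] w 23.1 F [ 0.5 -0.4 -3.1] t 7.23
bar x 545 60 z 64.0 90.0 y -283.0 -235.0
bar x 557 30 z 66.0 90.0 y -282.0 -240.0
bar x 569 22 z 74.0 87.0 y -283.0 -260.0
bar x 581 20 z 73.0 87.0 y -281.0 -261.0
bar x 593 17 z 67.0 87.0 y -279.0 -262.0
y -245 63 x 506.0 559.0 z 62.0 147.0
y -230 51 x 524.0 558.0 z 58.0 149.0
y -215 43 x 528.0 573.0 z 47.0 80.0
y -200 69 x 508.0 576.0 z 38.0 91.0
y -185 94 x 508.0 574.0 z 38.0 90.0
y -170 59 x 524.0 566.0 z 34.0 88.0
y -155 43 x 529.0 557.0 z 37.0 67.0
y -140 43 x 523.0 555.0 z 34.0 62.0
y -125 39 x 528.0 554.0 z 31.0 58.0
y -110 40 x 523.0 554.0 z 29.0 55.0
y -95 5 x 533.0 547.0 z 34.0 40.0
```

Request:
send_rows(
  rows=[0, 0, -0.5, 0, 0, 0, -1, 0, 0, 0, -1.5, 0, 0, 0, -1.5, 0],
)

```text
t: 7.62
tcp_pos: [515.3, -274.0, 67.2]
ee_rot: [-3.139, -0.002, -1.545]
ft_force: [0.6, -0.1, -3.2]
width: 23.7
```

Request:
send_rows(
  rows=[0, 0, 0, 0, 0, 0, 0, 0, 0, 0, 0, 0, 0, 0, 0, 0],
  jaw=2.34,
)

```text
t: 7.95
tcp_pos: [514.1, -273.1, 64.9]
ee_rot: [3.141, 0.0, -1.544]
ft_force: [0.4, -0.5, -4.1]
width: 23.3
```

```bash
python3 look.py
```

```text
23.292243441660666 [ 0.4 -0.5 -4.1] [-0.36  0.09  0.01]
rows [ 0.39 -0.08  2.09] twist 0.0 from [ 514.1 -273.1   64.9] [180.    0.  -88.5] w 23.3 F [ 0.4 -0.5 -4.1] t 7.95
bar x 545 60 z 77.0 105.0 y -281.0 -235.0
bar x 557 29 z 86.0 105.0 y -282.0 -237.0
bar x 569 20 z 89.0 104.0 y -283.0 -262.0
bar x 581 20 z 88.0 103.0 y -282.0 -262.0
bar x 593 20 z 81.0 104.0 y -280.0 -263.0
y -245 59 x 508.0 559.0 z 77.0 146.0
y -230 45 x 523.0 559.0 z 73.0 149.0
y -215 41 x 528.0 562.0 z 70.0 94.0
y -200 70 x 510.0 577.0 z 56.0 106.0
y -185 99 x 507.0 575.0 z 54.0 107.0
y -170 62 x 523.0 561.0 z 55.0 106.0
y -155 43 x 530.0 556.0 z 47.0 82.0
y -140 40 x 527.0 555.0 z 49.0 75.0
y -125 43 x 524.0 555.0 z 44.0 71.0
y -110 38 x 526.0 553.0 z 39.0 69.0
y -95 5 x 534.0 548.0 z 47.0 57.0
```

Request:
send_rows(
  rows=[0, 0, 0, 0, 0, 0, 0, 0, 0, 0, 0, 0],
  jaw=2.38,
)

```text
t: 8.25
tcp_pos: [514.3, -273.2, 65.2]
ee_rot: [3.141, 0.0, -1.544]
ft_force: [0.3, 0.1, -3.6]
width: 24.1
```

Request:
send_rows(
  rows=[0, 0, 0, 0, 0, 0, 0, 0, 0, 0, 0, 0],
  jaw=2.42,
)

```text
t: 8.5
tcp_pos: [514.3, -273.3, 65.2]
ee_rot: [3.142, 0.0, -1.544]
ft_force: [-0.1, 0.8, -4.0]
width: 24.5
```

```bash
python3 look.py
```

```text
24.480231302274483 [-0.1  0.8 -4. ] [-0.33  0.07 -0.01]
rows [ 0.38 -0.06  2.12] twist 0.0 from [ 514.3 -273.3   65.2] [180.    0.  -88.5] w 24.5 F [-0.1  0.8 -4. ] t 8.5
bar x 545 58 z 69.0 103.0 y -281.0 -235.0
bar x 557 30 z 80.0 103.0 y -281.0 -236.0
bar x 569 23 z 90.0 101.0 y -282.0 -261.0
bar x 581 20 z 87.0 100.0 y -280.0 -262.0
bar x 593 17 z 82.0 97.0 y -280.0 -262.0
y -245 60 x 509.0 558.0 z 69.0 149.0
y -230 46 x 523.0 559.0 z 68.0 144.0
y -215 48 x 517.0 572.0 z 46.0 86.0
y -200 70 x 507.0 574.0 z 43.0 100.0
y -185 95 x 512.0 575.0 z 43.0 98.0
y -170 59 x 523.0 559.0 z 45.0 94.0
y -155 42 x 527.0 555.0 z 33.0 68.0
y -140 42 x 528.0 552.0 z 32.0 61.0
y -125 40 x 525.0 552.0 z 32.0 57.0
y -110 30 x 527.0 550.0 z 26.0 49.0
```

The jaw axis now lets the pump pitch barrel-down, held wedged by the corners of its bar. This is useful: once it passes about 42° (bar diagonal 29.7 mm), closing the jaws will square it onto the 20 mm sides, which is upright. I'll raise it so the foot meets the bench at about 45°, and open in small steps.

Request:
send_rows(
  rows=[0, 0, -0.8, 0, 0, 0, -1.8, 0, 0, 0, -2.8, 0, 0, 0, -3.8, 0, 0, 0, -4.8, 0, 0, 0, -5.2, 0, 0, 0, -5.2, 0, 0, 0, -5.2, 0],
)

```text
t: 9.22
tcp_pos: [514.4, -273.4, 117.7]
ee_rot: [-3.141, -0.001, -1.544]
ft_force: [0.3, 0.2, -3.0]
width: 24.3
```

Request:
send_rows(
  rows=[0, 0, 0, 0, 0, 0, 0, 0, 0, 0, 0, 0],
  jaw=2.52,
)

```text
t: 9.47
tcp_pos: [514.3, -273.0, 117.1]
ee_rot: [3.141, 0.001, -1.545]
ft_force: [-0.7, -0.0, -0.0]
width: 25.1
```

Request:
send_rows(
  rows=[0, 0, 0, 0, 0, 0, 0, 0, 0, 0, 0, 0],
  jaw=2.62,
)

```text
t: 9.72
tcp_pos: [514.6, -273.5, 117.7]
ee_rot: [-3.141, -0.0, -1.545]
ft_force: [-0.3, -0.3, -0.3]
width: 26.2
```

```bash
sed -i 's/<130/<210/;s/<150/<230/' look.py; python3 look.py
```

```text
26.188509783099494 [-0.3 -0.3 -0.3] [0.06 0.   0.05]
rows [ 0.35 -0.03  7.37] twist 0.0 from [ 514.6 -273.5  117.7] [-180.    -0.   -88.5] w 26.2 F [-0.3 -0.3 -0.3] t 9.72
bar x 545 49 z 20.0 57.0 y -328.0 -235.0
bar x 557 15 z 34.0 55.0 y -329.0 -317.0
bar x 569 23 z 35.0 54.0 y -330.0 -315.0
y -245 109 x 482.0 554.0 z 20.0 200.0
y -230 66 x 502.0 551.0 z 23.0 200.0
y -215 44 x 501.0 534.0 z 21.0 54.0
y -200 40 x 504.0 532.0 z 19.0 47.0
y -185 39 x 500.0 531.0 z 17.0 48.0
y -170 38 x 500.0 529.0 z 19.0 46.0
y -155 23 x 503.0 524.0 z 18.0 40.0
```

The pump slipped out and fell back on the bench. I'll look where it lies.

Request:
send_rows(
  rows=[0, 0, -4, 0, 0, 0, -8, 0, 0, 10, -10, 0, 0, 20, -12, 0, 0, 20, -12, 0, 0, 20, -12, 0, 0, 20, -12, 0, 0, 20, -12, 0],
  jaw=5,
)

```text
t: 10.43
tcp_pos: [310.8, -279.2, 239.2]
ee_rot: [-3.141, -0.004, -1.548]
ft_force: [0.4, -0.8, 0.4]
width: 50.1
```

```bash
python3 -c "
from h import *
delta(515,-277,44,-88.5)
c=cam('top'); s=cam('scene')
np.savez('t1.npz',**{k:c[k] for k in('pixels','depth','K','R','t','C')});np.savez('s1.npz',**{k:s[k] for k in('pixels','depth','K','R','t','C')})
f=lambda I,u,v,w,h,k:cv2.resize(I[v:v+h,u:u+w],None,fx=k,fy=k,interpolation=cv2.INTER_CUBIC)
cv2.imwrite('pics/d.png',cv2.convertScaleAbs(np.hstack([f(s['pixels'],155,150,95,100,4),f(c['pixels'],300,170,95,100,4)]),alpha=1.6))"
```

```text
rows [  0.24 -20.42  19.52] twist -0.2 from [ 310.8 -279.2  239.2] [-180.    -0.2  -88.7] w 50.1 F [ 0.4 -0.8  0.4] t 10.43
```

View pics/d.png

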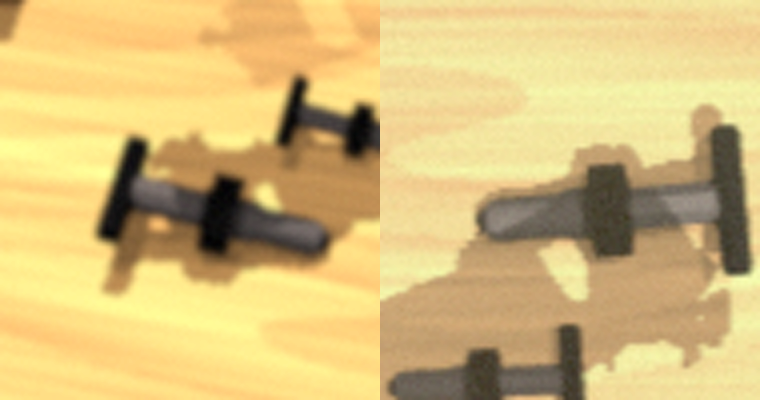

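Left: scene view. Right: top view. The pump lies the same way as before, bar level: bar at crop (730,200), barrel tip at (485,220). It is about 50 mm further toward −y and nothing is harmed.

New plan: grip the bar firmly, lift the pump, and push the barrel foot against the fixed tank wall. That forces the pump to pitch upright in the jaws, which snap onto the 20 mm faces. First I'll measure the pump's pose.

Run:
```python
from h import *
for f,b in (("t1.npz",(315,395,190,245)),("s1.npz",(170,245,180,220))):
    c=dict(np.load(f)); q=cloud(c)[b[2]:b[3],b[0]:b[1]].reshape(-1,3); q=q[(q[:,2]>13)&(q[:,2]<110)&(q[:,0]>440)]
    bar=q[(q[:,1]<-300)]; m=bar.mean(0)
    w,V=np.linalg.eigh(np.cov((bar[:,:2]-m[:2]).T)); d=V[:,1]*np.sign(V[0,1]); 
    bx=bar[(abs((bar[:,:2]-m[:2])@[-d[1],d[0]])<14)]; s=(bx[:,:2]-m[:2])@d
    print(f,"bar mean",m.round(1),"dir",d.round(3),np.degrees(np.arctan2(d[1],d[0])).round(1),"ends",(m[:2]+d*s.min()).round(1),(m[:2]+d*s.max()).round(1),"ztop",np.percentile(bx[:,2],95).round(1), "z at ends",np.median(bx[s<s.min()+20,2]).round(),np.median(bx[s>s.max()-20,2]).round())
    for y in range(-310,-130,20):
        k=q[(q[:,1]>=y)&(q[:,1]<y+20)]
        if len(k)>5: print(" ",y,"xmid",((k[:,0].min()+k[:,0].max())/2).round(1),"zmax",k[:,2].max().round())
```

```text
t1.npz bar mean [ 520.2 -318.    63.7] dir [0.999 0.052] 3.0 ends [ 466.3 -320.7] [ 576.  -315.1] ztop 70.0 z at ends 63.0 64.0
  -310 xmid 538.2 zmax 72.0
  -290 xmid 517.8 zmax 68.0
  -270 xmid 510.3 zmax 64.0
  -250 xmid 515.5 zmax 74.0
  -230 xmid 515.9 zmax 76.0
  -210 xmid 514.1 zmax 54.0
  -190 xmid 512.0 zmax 44.0
  -170 xmid 512.4 zmax 42.0
  -150 xmid 511.2 zmax 38.0
s1.npz bar mean [ 527.6 -317.9   61.5] dir [0.998 0.056] 3.2 ends [ 464.5 -321.4] [ 578.7 -315. ] ztop 67.5 z at ends 62.0 61.0
  -310 xmid 540.5 zmax 69.0
  -290 xmid 522.7 zmax 66.0
  -270 xmid 520.7 zmax 60.0
  -250 xmid 517.0 zmax 73.0
  -230 xmid 516.8 zmax 68.0
  -210 xmid 519.1 zmax 52.0
  -190 xmid 516.8 zmax 39.0
  -170 xmid 515.6 zmax 34.0
  -150 xmid 514.5 zmax 31.0
```

```bash
python3 -c "
from h import *
delta(491,-319.5,110,-87);delta(491,-319.5,26,-87)"
```

```text
rows [  4.46 -17.62  12.83] twist -1.6 from [ 313.8 -279.1  238.3] [-1.799e+02 -1.000e-01 -8.860e+01] w 50.2 F [-0.2 -0.9 -0.9] t 10.53
rows [  4.46 -17.62  21.23] twist -1.6 from [ 313.8 -279.1  238.3] [-1.799e+02 -1.000e-01 -8.860e+01] w 50.2 F [-0.2 -0.9 -0.9] t 10.53
```

Request:
send_rows(
  rows=[1.5, -6, 5, -1.6, 3, -12, 9, -1.6, 4.5, -17.6, 13, -1.6, 4.5, -17.6, 13, -1.6, 4.5, -17.6, 13, -1.6, 4.5, -17.6, 15, -1.6, 4.5, -17.6, 18, -1.6, 4.5, -17.6, 21.2, -1.6, 4.5, -17.6, 21.2, -1.6, 4.5, -17.6, 21.2, -1.6],
)

```text
t: 11.37
tcp_pos: [490.8, -316.8, 22.4]
ee_rot: [3.137, 0.005, -1.515]
ft_force: [-0.9, 0.0, 1.1]
width: 49.7
```

Request:
send_rows(
  rows=[0, 0, 0, 0, 0, 0, 0, 0, 0, 0, 0, 0, 0, 0, 0, 0, 0, 0, 0, 0, 0, 0, 0, 0],
  jaw=1.2,
  squeeze=25,
)

```text
t: 11.87
tcp_pos: [492.5, -321.0, 27.4]
ee_rot: [-3.139, -0.005, -1.517]
ft_force: [-1.3, -5.2, 2.2]
width: 22.6
```

Request:
send_rows(
  rows=[0, 0, -1, 0, 0, 0, -3, 0, 0, 0, -5, 0, 0, 0, -7, 0, 0, 0, -9, 0, 0, 0, -10, 0, 0, 0, -10, 0, 0, 0, -10, 0],
)

```text
t: 12.53
tcp_pos: [491.1, -318.3, 124.7]
ee_rot: [3.141, 0.001, -1.516]
ft_force: [0.1, -0.8, -3.9]
width: 23.0
```

```bash
cat > look.py <<'E'
from h import *
o=env.get_obs(); print(o['width'],o['ft_force'].round(1),o['ft_torque'].round(2),'j6',o['joint_pos'][5].round(2)); p=o['tcp_pos']; print('tcp',p.round(1),np.degrees(o['ee_rot']).round(1),'t',o['t'])
for n in('scene','top'):
  q=cloud(cam(n)).reshape(-1,3); x,y,z=p
  k=(abs(q[:,0]-x-30)<85)&(q[:,1]>y-40)&(q[:,1]<y+230)&(q[:,2]>14)&(q[:,2]<z+75)&((q[:,1]<122)|(q[:,2]>172)); q=q[k]
  for a in range(int(y)-40,int(y)+230,20):
    s=q[(q[:,1]>=a)&(q[:,1]<a+20)]
    if len(s)>4: print(n,a,len(s),'x',np.percentile(s[:,0],[3,97]).round(),'z',np.percentile(s[:,2],[3,97]).round())
E
python3 look.py
```

```text
22.996525570315637 [ 0.1 -0.8 -3.9] [-0.32  0.08  0.02] j6 0.77
tcp [ 491.1 -318.3  124.7] [180.    0.  -86.9] t 12.5333
scene -358 11 x [499. 509.] z [164. 199.]
scene -338 108 x [479. 571.] z [153. 197.]
scene -318 154 x [497. 574.] z [144. 189.]
scene -298 85 x [492. 534.] z [139. 197.]
scene -278 58 x [509. 533.] z [135. 157.]
scene -258 59 x [499. 548.] z [121. 154.]
scene -238 133 x [486. 549.] z [117. 165.]
scene -218 95 x [502. 544.] z [119. 159.]
scene -198 60 x [501. 527.] z [112. 137.]
scene -178 56 x [501. 527.] z [107. 132.]
scene -158 53 x [503. 524.] z [103. 129.]
scene -138 5 x [506. 515.] z [108. 114.]
top -338 14 x [551. 571.] z [153. 164.]
top -318 80 x [530. 571.] z [149. 162.]
top -298 61 x [508. 531.] z [147. 164.]
top -278 75 x [501. 529.] z [142. 159.]
top -258 101 x [482. 537.] z [127. 155.]
top -238 176 x [480. 545.] z [140. 167.]
top -218 127 x [492. 537.] z [128. 163.]
top -198 86 x [495. 525.] z [118. 142.]
top -178 86 x [493. 524.] z [114. 133.]
top -158 75 x [493. 521.] z [111. 130.]
top -138 6 x [500. 513.] z [106. 116.]
```

Request:
send_rows(
  rows=[-2, -0.1, 0.4, 3, -5, -0.3, 1, 3, -8, -0.4, 1.6, 3, -11, -0.6, 2.2, 3, -14, -0.8, 2.8, 3, -17, -0.9, 2.8, 3, -20, -1.1, 2.8, 3, -23, -1.2, 2.8, 3, -24, -1.3, 2.8, 3, -24, -1.3, 2.8, 3],
)

```text
t: 13.47
tcp_pos: [489.7, -75.7, 95.3]
ee_rot: [3.137, 0.002, -1.565]
ft_force: [-0.7, -0.2, -3.9]
width: 22.8
```

```bash
python3 look.py
```

```text
22.78677901070188 [-0.7 -0.2 -3.9] [-0.44  0.1   0.01] j6 1.21
tcp [489.7 -75.7  95.3] [ 1.798e+02  1.000e-01 -8.970e+01] t 13.4667
scene -115 15 x [496. 505.] z [129. 169.]
scene -95 127 x [472. 573.] z [122. 165.]
scene -75 136 x [491. 575.] z [116. 163.]
scene -55 78 x [497. 535.] z [109. 170.]
scene -35 60 x [506. 534.] z [103. 125.]
scene -15 84 x [497. 552.] z [ 84. 130.]
scene 5 129 x [492. 552.] z [ 89. 136.]
scene 25 76 x [505. 537.] z [ 89. 132.]
scene 45 57 x [509. 533.] z [ 84. 107.]
scene 65 57 x [508. 532.] z [ 79. 102.]
scene 85 47 x [506. 532.] z [76. 99.]
scene 105 20 x [485. 504.] z [27. 56.]
top -95 26 x [555. 572.] z [126. 139.]
top -75 18 x [559. 573.] z [121. 135.]
top -55 8 x [509. 531.] z [121. 131.]
top -35 25 x [512. 532.] z [113. 126.]
top -15 149 x [487. 548.] z [ 85. 136.]
top 5 168 x [485. 550.] z [112. 138.]
top 25 90 x [500. 534.] z [ 97. 132.]
top 45 78 x [501. 532.] z [ 90. 109.]
top 65 74 x [501. 530.] z [ 85. 105.]
top 85 67 x [481. 528.] z [28. 98.]
top 105 27 x [481. 496.] z [27. 40.]
```

The foot is at about (520, 107, 85), 18 mm short of the tank wall. Now I'll carry the hand along an arc around the foot contact.

Request:
send_rows(
  rows=[-1, 0, 0, 0, -2, 0, 0, 0, -2.7, 0, -1, 0, -3.3, 0, -2.3, 0, -3.9, 0, -3.6, 0, -4.7, 0, -5, 0, -5.6, 0, -6.3, 0, -5.6, 0, -6.3, 0],
)

```text
t: 14.23
tcp_pos: [495.4, -24.2, 167.3]
ee_rot: [-3.13, -0.005, -1.569]
ft_force: [-0.0, 0.2, 0.2]
width: 12.5
```

```bash
python3 look.py | grep -v top
```

```text
12.511783129506274 [-0.   0.2  0.2] [ 0.01  0.   -0.03] j6 1.32
tcp [495.4 -24.2 167.3] [-179.3   -0.3  -89.9] t 14.2333
scene -64 7 x [503. 509.] z [236. 241.]
scene -44 82 x [480. 543.] z [164. 239.]
scene -24 190 x [488. 580.] z [164. 237.]
scene -4 83 x [509. 569.] z [131. 208.]
scene 16 103 x [518. 553.] z [ 92. 152.]
scene 36 125 x [496. 561.] z [100. 137.]
scene 56 115 x [508. 557.] z [ 91. 142.]
scene 76 73 x [516. 541.] z [ 69. 128.]
scene 96 65 x [487. 541.] z [35. 82.]
scene 116 18 x [488. 536.] z [32. 67.]
```

The grip was lost while passing the diagonal. I'll raise the hand, let the pump settle, and look.

Request:
send_rows(
  rows=[0, 0, -2, 0, 0, 0, -6, 0, 0, 0, -10, 0, 0, 4, -12, 0, 0, 8, -12, 0, 0, 12, -12, 0, 0, 16, -12, 0, 0, 20, -12, 0, 0, 20, -12, 0, 0, 20, -12, 0],
  jaw=5,
)

```text
t: 15.17
tcp_pos: [290.5, -22.4, 281.1]
ee_rot: [-3.136, -0.001, -1.57]
ft_force: [0.2, 0.4, -0.6]
width: 50.0
```

```bash
python3 -c "
from h import *
delta(515,-277,44,-88.5)
c=cam('top'); s=cam('scene')
np.savez('t1.npz',**{k:c[k] for k in('pixels','depth','K','R','t','C')});np.savez('s1.npz',**{k:s[k] for k in('pixels','depth','K','R','t','C')})
f=lambda I,u,v,w,h,k:cv2.resize(I[v:v+h,u:u+w],None,fx=k,fy=k,interpolation=cv2.INTER_CUBIC)
cv2.imwrite('pics/e.png',cv2.convertScaleAbs(np.hstack([f(s['pixels'],200,160,180,130,2.2),f(c['pixels'],160,150,180,130,2.2)]),alpha=1.6))"
```

```text
rows [ 25.47 -22.44  23.71] twist -1.5 from [290.5 -22.4 281.1] [-1.797e+02 -1.000e-01 -9.000e+01] w 50.0 F [ 0.2  0.4 -0.6] t 15.17
```

View pics/e.png

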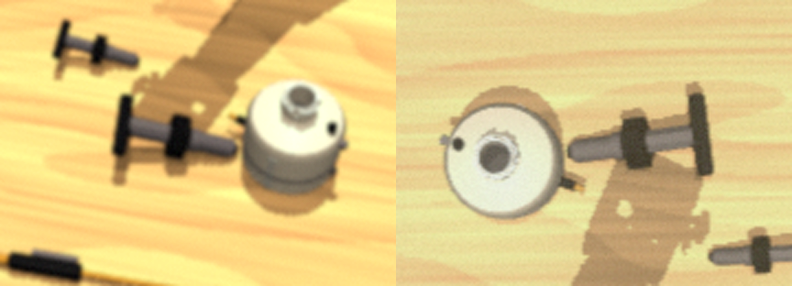

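Left: scene view. Right: top view. The pump lies bar-level again, bar at top crop (700,130), with its barrel tip beside the tank wall at (572,150). Everything else is undisturbed.

I'll retry with three changes: a firmer, deeper grip, a slower arc, and the foot aimed at the tank so the push passes through the grip point with no yaw moment.

```bash
cat > pose.py <<'E'
from h import *
for f,b in (("t1.npz",(255,345,180,240)),("s1.npz",(245,312,195,240))):
    c=dict(np.load(f)); q=cloud(c)[b[2]:b[3],b[0]:b[1]].reshape(-1,3); q=q[(q[:,2]>13)&(q[:,2]<110)&(q[:,0]>440)&(np.hypot(q[:,0]-519.5,q[:,1]-200)>80)]
    y0=np.percentile(q[:,1],1); bar=q[(q[:,1]<y0+24)&(q[:,2]>35)]; m=bar.mean(0)
    w,V=np.linalg.eigh(np.cov((bar[:,:2]-m[:2]).T)); d=V[:,1]*np.sign(V[0,1]); s=(bar[:,:2]-m[:2])@d
    e1=m[:2]+d*s.min(); e2=m[:2]+d*s.max()
    print(f,"mean",m.round(1),"deg",np.degrees(np.arctan2(d[1],d[0])).round(1),"ends",e1.round(1),e2.round(1),"mid",((e1+e2)/2).round(1),"ztop",np.percentile(bar[:,2],95).round(1))
    for y in range(int(y0),140,20):
        k=q[(q[:,1]>=y)&(q[:,1]<y+20)]
        if len(k)>5: print(" ",y,"xmid",((k[:,0].min()+k[:,0].max())/2).round(1),"zmax",k[:,2].max().round(),"ymax",k[:,1].max().round())
E
python3 pose.py
```

```text
t1.npz mean [547.8 -61.8  63.5] deg 4.4 ends [496.7 -65.7] [606.3 -57.4] mid [551.5 -61.6] ztop 70.1
  -73 xmid 551.7 zmax 73.0 ymax -53.0
  -53 xmid 568.1 zmax 73.0 ymax -33.0
  -33 xmid 548.4 zmax 67.0 ymax -13.0
  -13 xmid 536.6 zmax 65.0 ymax 6.0
  7 xmid 543.1 zmax 75.0 ymax 26.0
  27 xmid 542.3 zmax 76.0 ymax 47.0
  47 xmid 539.5 zmax 56.0 ymax 65.0
  67 xmid 538.1 zmax 42.0 ymax 68.0
s1.npz mean [557.6 -60.9  62.4] deg 5.2 ends [497.7 -66.4] [608.5 -56.3] mid [553.1 -61.3] ztop 67.2
  -72 xmid 553.1 zmax 71.0 ymax -52.0
  -52 xmid 570.1 zmax 67.0 ymax -33.0
  -32 xmid 550.2 zmax 65.0 ymax -12.0
  -12 xmid 539.9 zmax 60.0 ymax 8.0
  8 xmid 546.3 zmax 73.0 ymax 28.0
  28 xmid 544.8 zmax 71.0 ymax 48.0
  48 xmid 543.9 zmax 48.0 ymax 68.0
  68 xmid 541.4 zmax 40.0 ymax 88.0
  88 xmid 517.1 zmax 41.0 ymax 108.0
  108 xmid 517.9 zmax 39.0 ymax 122.0
```

Request:
send_rows(
  rows=[0.7, -4, 3, -5, 1.4, -8, 6, -5, 2.1, -12, 9, -5, 2.8, -16, 12, -5, 3.5, -20, 15, -5, 4.2, -23.4, 17, -5, 4.2, -23.4, 17, -5, 4.2, -23.4, 20, -5, 4.2, -23.4, 23, -5, 4.2, -23.4, 26, -5],
)

```text
t: 16.1
tcp_pos: [525.9, -63.9, 15.8]
ee_rot: [3.137, 0.002, -1.481]
ft_force: [0.8, -0.6, -0.5]
width: 50.5
```

Request:
send_rows(
  rows=[0, 0, 0, 0, 0, 0, 0, 0],
)

```text
t: 16.27
tcp_pos: [523.6, -63.3, 16.5]
ee_rot: [3.134, 0.004, -1.481]
ft_force: [-1.8, 2.0, 2.5]
width: 49.8
```

```bash
python3 -c "
from h import *
delta(524,-64,21,-85)"
```

```text
rows [ 0.07 -0.03 -0.45] twist 0.1 from [523.6 -63.3  16.5] [179.5   0.2 -84.9] w 49.8 F [-1.8  2.   2.5] t 16.27
```

Request:
send_rows(
  rows=[0, 0, -0.5, 0, 0, 0, -0.5, 0, 0, 0, -0.5, 0, 0, 0, -0.5, 0, 0, 0, -0.5, 0, 0, 0, -0.5, 0, 0, 0, -0.5, 0],
  jaw=1.0,
  squeeze=60,
)

```text
t: 16.85
tcp_pos: [526.7, -65.4, 26.7]
ee_rot: [-3.139, -0.002, -1.482]
ft_force: [0.3, -3.8, 3.8]
width: 21.4
```

Request:
send_rows(
  rows=[0.5, 0, -1.5, 0, 1.5, 0, -3, 0, 2.5, 0, -4.5, 0, 3.5, 0, -6, 0, 4.5, 0, -7, 0, 5, 0.2, -7, 2.5, 5, 0.2, -7, 5, 5, 0.2, -7, 5, 5, 0.2, -7, 5],
)

```text
t: 17.6
tcp_pos: [526.8, -114.2, 94.1]
ee_rot: [3.139, 0.001, -1.568]
ft_force: [-0.4, -0.3, -4.0]
width: 21.1
```

```bash
python3 look.py|grep -v top
```

```text
21.107167481496877 [-0.4 -0.3 -4. ] [-0.39  0.02  0.01] j6 1.17
tcp [ 526.8 -114.2   94.1] [ 1.799e+02  1.000e-01 -8.980e+01] t 17.6
scene -154 15 x [534. 541.] z [130. 169.]
scene -134 112 x [511. 609.] z [122. 163.]
scene -114 142 x [524. 610.] z [114. 156.]
scene -94 83 x [530. 570.] z [105. 168.]
scene -74 59 x [543. 570.] z [101. 127.]
scene -54 76 x [529. 587.] z [ 88. 125.]
scene -34 134 x [529. 586.] z [ 90. 136.]
scene -14 85 x [541. 581.] z [ 88. 132.]
scene 6 60 x [539. 567.] z [ 85. 108.]
scene 26 58 x [540. 565.] z [ 78. 101.]
scene 46 52 x [541. 565.] z [77. 98.]
scene 86 9 x [483. 489.] z [28. 34.]
scene 106 10 x [487. 496.] z [26. 40.]
```

Request:
send_rows(
  rows=[0, 1.5, 0, 0, 0, 3, 0, 0, -1.5, 4.6, 0, 0, -3, 4.6, 0, 0, -4.5, 4.6, 0, 0, -5.3, 4.6, 0, 0, -5.7, 4.6, 0, 0, -5.7, 4.6, 0, 0],
)

```text
t: 18.37
tcp_pos: [481.7, -56.9, 95.1]
ee_rot: [3.141, 0.0, -1.567]
ft_force: [-0.6, -0.1, -3.3]
width: 21.5
```

Request:
send_rows(
  rows=[-0.2, 0, -0.3, 0, -0.5, 0, -1, 0, -0.8, 0, -1.7, 0, -1.1, 0, -2.4, 0, -1.4, 0, -3.1, 0, -1.7, 0, -3.7, 0, -2, 0, -4.3, 0, -2, 0, -4.3, 0],
)

```text
t: 19.03
tcp_pos: [482.6, -41.7, 141.5]
ee_rot: [-3.14, -0.011, -1.565]
ft_force: [-2.8, -11.2, -0.6]
width: 21.3
```

```bash
python3 look.py|grep -v top
```

```text
21.318435529569506 [ -2.8 -11.2  -0.6] [-2.6   0.8   0.27] j6 1.28
tcp [482.6 -41.7 141.5] [-179.9   -0.6  -89.7] t 19.0333
scene -81 17 x [489. 497.] z [179. 216.]
scene -61 135 x [467. 565.] z [163. 212.]
scene -41 153 x [472. 564.] z [157. 202.]
scene -21 83 x [484. 525.] z [144. 214.]
scene -1 71 x [498. 525.] z [107. 161.]
scene 19 109 x [478. 541.] z [117. 157.]
scene 39 127 x [486. 541.] z [118. 163.]
scene 59 73 x [495. 524.] z [111. 154.]
scene 79 63 x [486. 520.] z [ 31. 125.]
scene 99 77 x [486. 519.] z [ 28. 115.]
scene 119 11 x [489. 517.] z [ 33. 108.]
```

Request:
send_rows(
  rows=[-0.3, 0, 0, 0, -0.7, 0, -0.1, 0, -1.1, 0, -0.2, 0, -1.5, 0, -0.3, 0, -1.5, 0, -0.3, 0],
  squeeze=45,
)

```text
t: 19.55
tcp_pos: [485.3, -38.0, 149.4]
ee_rot: [-3.135, -0.039, -1.56]
ft_force: [-7.1, -38.6, 10.6]
width: 21.5
```

```bash
python3 look.py|grep -v top
```

```text
21.47585089018656 [ -7.1 -38.6  10.6] [-7.88  1.72  0.22] j6 1.31
tcp [485.3 -38.  149.4] [-179.6   -2.2  -89.4] t 19.55
scene -77 11 x [491. 499.] z [184. 223.]
scene -57 132 x [467. 567.] z [171. 220.]
scene -37 163 x [470. 568.] z [164. 213.]
scene -17 82 x [492. 528.] z [151. 223.]
scene 3 81 x [499. 527.] z [110. 169.]
scene 23 116 x [481. 542.] z [122. 163.]
scene 43 126 x [486. 542.] z [120. 167.]
scene 63 76 x [496. 527.] z [107. 157.]
scene 83 67 x [485. 520.] z [ 30. 124.]
scene 103 71 x [487. 518.] z [ 28. 114.]
```

The pads don't yield: the push is 39 N and the pitch in the jaws is unchanged. I'll keep that preload and let the jaws open step by step, so the bar rotates while wedged.

Request:
send_rows(
  rows=[0, 0, 0, 0, 0, 0, 0, 0],
  jaw=2.3,
  squeeze=60,
)

```text
t: 19.82
tcp_pos: [486.5, -37.5, 150.2]
ee_rot: [-3.131, -0.036, -1.563]
ft_force: [-7.4, -37.3, 13.6]
width: 23.2
```

Request:
send_rows(
  rows=[0, 0, 0, 0, 0, 0, 0, 0],
  jaw=2.45,
)

```text
t: 19.98
tcp_pos: [487.6, -37.0, 151.1]
ee_rot: [-3.128, -0.034, -1.565]
ft_force: [-4.9, -35.7, 15.2]
width: 24.5
```

```bash
python3 look.py|grep -v top
```

```text
24.459645240614634 [ -4.9 -35.7  15.2] [-6.47  1.01 -0.07] j6 1.31
tcp [487.6 -37.  151.1] [-179.2   -1.9  -89.6] t 19.9833
scene -76 18 x [492. 500.] z [187. 225.]
scene -56 130 x [469. 569.] z [176. 220.]
scene -36 160 x [474. 569.] z [166. 209.]
scene -16 91 x [487. 530.] z [155. 224.]
scene 4 81 x [498. 528.] z [113. 169.]
scene 24 119 x [483. 544.] z [124. 162.]
scene 44 124 x [491. 543.] z [118. 167.]
scene 64 73 x [498. 526.] z [109. 158.]
scene 84 70 x [484. 522.] z [ 28. 126.]
scene 104 69 x [487. 518.] z [ 28. 113.]
```

Request:
send_rows(
  rows=[-0.2, 0, -0.2, 0, -0.4, 0, -0.4, 0],
  jaw=2.6,
)

```text
t: 20.25
tcp_pos: [488.1, -33.8, 155.8]
ee_rot: [-3.127, -0.036, -1.565]
ft_force: [-4.7, -39.2, 18.5]
width: 26.2
```

Request:
send_rows(
  rows=[-0.2, 0, -0.3, 0, -0.4, 0, -0.6, 0, -0.4, 0, -0.6, 0],
  jaw=2.72,
)

```text
t: 20.5
tcp_pos: [489.1, -29.3, 163.4]
ee_rot: [-3.124, -0.035, -1.565]
ft_force: [-4.3, -35.9, 19.1]
width: 27.3
```

```bash
python3 look.py|grep -v top
```

```text
27.32976531990066 [ -4.3 -35.9  19.1] [-6.62  0.96 -0.1 ] j6 1.33
tcp [489.1 -29.3 163.4] [-179.    -2.   -89.7] t 20.5
scene -69 19 x [494. 502.] z [199. 237.]
scene -49 133 x [469. 570.] z [186. 230.]
scene -29 158 x [476. 571.] z [175. 217.]
scene -9 100 x [494. 530.] z [164. 237.]
scene 11 94 x [487. 537.] z [121. 191.]
scene 31 129 x [482. 544.] z [128. 169.]
scene 51 119 x [493. 542.] z [125. 173.]
scene 71 66 x [499. 523.] z [107. 158.]
scene 91 73 x [485. 520.] z [ 29. 127.]
scene 111 43 x [488. 518.] z [ 29. 113.]
```

Request:
send_rows(
  rows=[-0.2, 0, -0.5, 0, -0.4, 0, -1, 0, -0.6, 0, -1.4, 0, -0.6, 0, -1.4, 0],
  jaw=2.82,
)

```text
t: 20.93
tcp_pos: [488.5, -20.5, 177.0]
ee_rot: [-3.124, -0.029, -1.567]
ft_force: [-4.0, -28.9, 19.1]
width: 28.3
```

```bash
python3 look.py|grep -v top
```

```text
28.34627399601759 [ -4.  -28.9  19.1] [-5.37  0.82 -0.16] j6 1.34
tcp [488.5 -20.5 177. ] [-179.    -1.6  -89.8] t 20.9333
scene -60 20 x [494. 502.] z [217. 251.]
scene -40 153 x [468. 570.] z [196. 242.]
scene -20 154 x [475. 570.] z [185. 233.]
scene 0 103 x [493. 530.] z [130. 248.]
scene 20 113 x [481. 542.] z [132. 186.]
scene 40 129 x [485. 544.] z [133. 179.]
scene 60 111 x [494. 541.] z [123. 177.]
scene 80 69 x [485. 523.] z [ 30. 141.]
scene 100 79 x [485. 519.] z [ 29. 121.]
scene 120 7 x [489. 516.] z [ 32. 107.]
```

Request:
send_rows(
  rows=[-0.3, 0, -0.5, 0, -0.6, 0, -1, 0, -0.9, 0, -1.4, 0, -1.2, 0, -1.8, 0, -1.2, 0, -1.8, 0],
  jaw=2.91,
)

```text
t: 21.45
tcp_pos: [488.2, -6.2, 195.0]
ee_rot: [-3.124, -0.024, -1.568]
ft_force: [-3.0, -24.5, 19.6]
width: 29.4
```

```bash
python3 look.py|grep -v top
```

```text
29.444190069298198 [ -3.  -24.5  19.6] [-4.53  0.74 -0.09] j6 1.37
tcp [488.2  -6.2 195. ] [-179.    -1.4  -89.8] t 21.45
scene -46 25 x [486. 501.] z [227. 270.]
scene -26 166 x [469. 569.] z [213. 261.]
scene -6 151 x [473. 569.] z [195. 250.]
scene 14 133 x [494. 530.] z [140. 270.]
scene 34 127 x [479. 544.] z [147. 192.]
scene 54 123 x [490. 543.] z [144. 186.]
scene 74 96 x [498. 535.] z [119. 180.]
scene 94 84 x [485. 520.] z [ 28. 134.]
scene 114 31 x [488. 517.] z [ 29. 116.]
```

Request:
send_rows(
  rows=[-0.4, 0, -0.5, 0, -0.8, 0, -0.9, 0, -1.2, 0, -1.3, 0, -1.7, 0, -1.7, 0, -2.2, 0, -2.1, 0, -2.2, 0, -2.1, 0],
  jaw=2.93,
)

```text
t: 22.05
tcp_pos: [488.7, 17.1, 217.7]
ee_rot: [-3.121, -0.022, -1.568]
ft_force: [-4.0, -20.9, 23.7]
width: 29.6
```

```bash
python3 look.py|grep -v top
```

```text
29.559745298866158 [ -4.  -20.9  23.7] [-4.08  0.7  -0.03] j6 1.41
tcp [488.7  17.1 217.7] [-178.8   -1.3  -89.9] t 22.05
scene -23 20 x [494. 502.] z [251. 291.]
scene -3 173 x [469. 570.] z [235. 281.]
scene 17 172 x [475. 570.] z [156. 264.]
scene 37 160 x [488. 543.] z [159. 289.]
scene 57 139 x [481. 544.] z [153. 196.]
scene 77 131 x [496. 540.] z [116. 194.]
scene 97 95 x [486. 521.] z [ 30. 175.]
scene 117 20 x [492. 516.] z [ 28. 117.]
```

Past the diagonal: the pitch is about 53° and the pump is still held. Closing firmly now should square it to upright.

Request:
send_rows(
  rows=[0, 0, -0.3, 0, 0, 0, -0.6, 0, 0, 0, -0.6, 0, 0, 0, -0.6, 0, 0, 0, -0.6, 0, 0, 0, -0.6, 0],
  jaw=1.0,
  squeeze=60,
)

```text
t: 22.65
tcp_pos: [489.1, 16.3, 224.6]
ee_rot: [-3.119, -0.023, -1.569]
ft_force: [-4.5, -22.3, 27.4]
width: 10.0
```

```bash
cat > look2.py <<'E'
from h import *
o=env.get_obs(); print(o['width'],o['ft_force'].round(1),o['ft_torque'].round(2),'j6',o['joint_pos'][5].round(2)); p=o['tcp_pos']; print('tcp',p.round(1),np.degrees(o['ee_rot']).round(1),'t',o['t'])
q=cloud(cam('scene')).reshape(-1,3); x,y,z=p
k=(abs(q[:,0]-x-30)<85)&(abs(q[:,1]-y)<110)&(q[:,2]>14)&(q[:,2]<z+75)&((q[:,1]<115)|(q[:,2]>172)); q=q[k]
for a in range(int(z)+60,10,-15):
    s=q[(q[:,2]>=a-15)&(q[:,2]<a)]
    if len(s)>4: print(a,len(s),'x',np.percentile(s[:,0],[3,97]).round(),'y',np.percentile(s[:,1],[3,97]).round())
E
python3 look2.py
```

```text
9.989931459695843 [ -4.5 -22.3  27.4] [-4.04  0.68 -0.04] j6 1.41
tcp [489.1  16.3 224.6] [-178.7   -1.3  -89.9] t 22.65
284 29 x [489. 503.] y [ 1. 35.]
269 31 x [482. 503.] y [ 1. 35.]
254 172 x [474. 569.] y [ 5. 27.]
239 61 x [506. 570.] y [ 7. 41.]
224 38 x [510. 529.] y [29. 52.]
209 52 x [498. 528.] y [35. 87.]
194 170 x [482. 537.] y [50. 96.]
179 90 x [492. 544.] y [42. 99.]
164 46 x [502. 543.] y [32. 95.]
149 23 x [500. 539.] y [ 65. 105.]
134 34 x [501. 521.] y [ 87. 114.]
119 20 x [512. 521.] y [ 97. 115.]
104 5 x [516. 520.] y [106. 113.]
44 16 x [482. 497.] y [ 96. 114.]
```

Width 10: the jaws closed above the bar, and the pump is now a strut between the fingertips and the tank wall (22/27 N). I'll slide it straight down the wall until the foot stands on the bench. There an open jaw can straddle the bar and tip it upright.

Request:
send_rows(
  rows=[0, 0, 0.4, 0, 0, 0, 0.8, 0, 0, 0, 1.2, 0, 0, 0, 1.6, 0, 0, 0, 2, 0, 0, 0, 2, 0],
)

```text
t: 23.2
tcp_pos: [480.3, 26.3, 188.3]
ee_rot: [3.138, 0.002, -1.569]
ft_force: [-0.3, -0.3, -0.2]
width: 10.1
```

```bash
python3 look2.py
```

```text
10.144935367193218 [-0.3 -0.3 -0.2] [0.03 0.08 0.01] j6 1.41
tcp [480.3  26.3 188.3] [ 1.798e+02  1.000e-01 -8.990e+01] t 23.2
248 32 x [485. 495.] y [ 9. 43.]
233 27 x [485. 494.] y [ 9. 44.]
113 37 x [568. 585.] y [-71. -51.]
98 22 x [578. 588.] y [-75. -52.]
83 33 x [546. 589.] y [-78.  24.]
68 213 x [536. 587.] y [-71.  29.]
53 181 x [532. 589.] y [-78.  48.]
38 171 x [487. 590.] y [-77. 111.]
23 51 x [525. 590.] y [-77. 103.]
```

Request:
send_rows(
  rows=[0, 3, -4, 0, 0, 7, -6, 0, 0, 11, -6, 0, 0, 15, -6, 0, 0, 19, -6, 0, 0, 19, -6, 0, 0, 19, -6, 0],
  jaw=5,
  squeeze=20,
)

```text
t: 23.83
tcp_pos: [290.6, 25.5, 250.7]
ee_rot: [-3.137, -0.001, -1.569]
ft_force: [0.8, 0.7, -0.2]
width: 50.3
```

```bash
python3 -c "
from h import *
c=cam('top'); s=cam('scene')
np.savez('t1.npz',**{k:c[k] for k in('pixels','depth','K','R','t','C')});np.savez('s1.npz',**{k:s[k] for k in('pixels','depth','K','R','t','C')})
f=lambda I,u,v,w,h,k:cv2.resize(I[v:v+h,u:u+w],None,fx=k,fy=k,interpolation=cv2.INTER_CUBIC)
cv2.imwrite('pics/f.png',cv2.convertScaleAbs(np.hstack([f(s['pixels'],230,170,125,130,3.1),f(c['pixels'],190,160,125,130,3.1)]),alpha=1.6))"; python3 pose.py
```

```text
t1.npz mean [572.8 -74.5  77. ] deg -44.9 ends [561.5 -63.3] [583.9 -85.5] mid [572.7 -74.4] ztop 109.1
  -87 xmid 575.7 zmax 109.0 ymax -67.0
  -67 xmid 569.3 zmax 110.0 ymax -48.0
  -47 xmid 565.6 zmax 68.0 ymax -28.0
  -27 xmid 549.3 zmax 66.0 ymax -7.0
  -7 xmid 551.7 zmax 78.0 ymax 13.0
  13 xmid 550.4 zmax 75.0 ymax 32.0
  33 xmid 552.2 zmax 63.0 ymax 53.0
  53 xmid 536.9 zmax 49.0 ymax 68.0
s1.npz mean [582.8 -71.8  72.5] deg -67.5 ends [577.3 -58.6] [588.  -84.4] mid [582.7 -71.5] ztop 106.7
  -86 xmid 577.7 zmax 109.0 ymax -66.0
  -66 xmid 572.9 zmax 108.0 ymax -46.0
  -46 xmid 568.8 zmax 65.0 ymax -26.0
  -26 xmid 553.6 zmax 60.0 ymax -6.0
  -6 xmid 556.3 zmax 73.0 ymax 13.0
  14 xmid 555.7 zmax 71.0 ymax 34.0
  34 xmid 546.8 zmax 49.0 ymax 54.0
  54 xmid 542.8 zmax 43.0 ymax 74.0
  74 xmid 533.4 zmax 36.0 ymax 94.0
  94 xmid 510.8 zmax 36.0 ymax 114.0
  114 xmid 491.4 zmax 38.0 ymax 122.0
```

View pics/f.png

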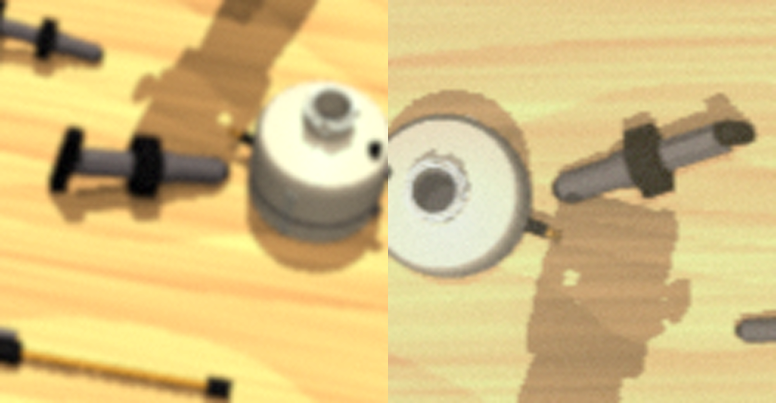

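Left: scene view. Right: top view. Usefully, the fall left the pump rolled a quarter turn: its bar stands upright at top crop (735,133), with the barrel pointing at the tank (560,190). The nipple and tank are unmoved.

Now the jaws can grip the bar across its 20 mm width, which is pure pivoting with no wedging. I'll fit the axis.

```bash
python3 - <<'E'
from h import *
for f,b in (("t1.npz",(240,312,190,228)),("s1.npz",(243,306,205,238))):
    c=dict(np.load(f)); q=cloud(c)[b[2]:b[3],b[0]:b[1]].reshape(-1,3); q=q[(q[:,2]>16)&(q[:,2]<130)&(q[:,0]>505)&(np.hypot(q[:,0]-519.5,q[:,1]-200)>82)]
    bar=q[q[:,2]>88]; print(f,"bar top",len(bar),((np.percentile(bar,3,0)+np.percentile(bar,97,0))/2).round(1),np.percentile(bar,[3,97],0).round(0).tolist())
    k=q[(q[:,2]<85)]
    a=np.array([-.262,.965]); o=np.array([573,-68.]); s=(k[:,:2]-o)@a; t=(k[:,:2]-o)@np.array([a[1],-a[0]])
    L=[]
    for u in range(10,190,15):
        m=(s>=u)&(s<u+15)
        if m.sum()>6: lo,hi=np.percentile(t[m],[3,97]); L.append((u+7.5,(lo+hi)/2)); print("  s",u,"t",lo.round(),hi.round(),"z",np.percentile(k[m,2],97).round())
    L=np.array(L); print("slope deg",np.degrees(np.arctan(np.polyfit(*L.T,1)[0])).round(1), "t0",np.polyfit(*L.T,1)[1].round(1),"smax",np.percentile(s,99).round())
E
python3 -c "
from h import *
delta(574,-70,46,15)"
```

```text
t1.npz bar top 55 [572.1 -62.1 101.4] [[563.0, -74.0, 89.0], [581.0, -50.0, 114.0]]
  s 10 t -14.0 14.0 z 67.0
  s 25 t -14.0 14.0 z 65.0
  s 40 t -14.0 14.0 z 64.0
  s 55 t -30.0 29.0 z 58.0
  s 70 t -32.0 32.0 z 73.0
  s 85 t -32.0 31.0 z 71.0
  s 100 t -18.0 17.0 z 64.0
  s 115 t -16.0 13.0 z 49.0
  s 130 t -15.0 14.0 z 43.0
  s 145 t -16.0 13.0 z 37.0
  s 160 t -15.0 11.0 z 34.0
slope deg -0.7 t0 0.5 smax 173.0
s1.npz bar top 53 [574.7 -62.1  99.2] [[564.0, -72.0, 89.0], [585.0, -52.0, 110.0]]
  s 10 t -10.0 18.0 z 68.0
  s 25 t -9.0 18.0 z 62.0
  s 40 t -5.0 18.0 z 60.0
  s 55 t -25.0 34.0 z 58.0
  s 70 t -22.0 35.0 z 71.0
  s 85 t -20.0 35.0 z 69.0
  s 100 t -11.0 20.0 z 49.0
  s 115 t -11.0 16.0 z 44.0
  s 130 t -7.0 15.0 z 39.0
  s 145 t -7.0 16.0 z 36.0
  s 160 t -11.0 14.0 z 32.0
slope deg -0.9 t0 6.1 smax 169.0
rows [  9.58 -28.17  20.44] twist -104.9 from [292.1  25.2 250.4] [-179.9    0.   -89.9] w 49.8 F [0.2 0.4 0. ] t 23.93
```

Request:
send_rows(
  rows=[1, -3, 1, -7, 2, -6, 2, -14, 3, -9, 3, -21, 4, -12, 4, -28, 5, -15, 5, -35, 6, -18, 6, -42, 7, -21, 7, -49, 8, -24, 8, -56, 9, -27, 8, -63, 9.9, -28.4, 8, -70],
)

```text
t: 24.77
tcp_pos: [579.0, -73.8, 165.5]
ee_rot: [-3.141, 0.006, -0.341]
ft_force: [0.4, 0.5, 0.6]
width: 50.2
```

Request:
send_rows(
  rows=[0, 0, 0, -7, 0, 0, 0, -14, 0, 0, 0, -21, 0, 0, 0, -28, 0, 0, 0, -36, 0, 0, 0, -36, 0, 0, 0, -36],
)

```text
t: 25.35
tcp_pos: [576.4, -73.2, 167.6]
ee_rot: [-3.139, 0.003, 0.279]
ft_force: [-0.2, 0.0, -0.2]
width: 50.2
```

```bash
python3 -c "
from h import *
delta(576,-73.4,46,16)"
```

```text
rows [-4.000e-02  1.000e-02  1.216e+01] twist -0.0 from [576.4 -73.2 167.6] [-179.9    0.2   16. ] w 50.2 F [-0.2  0.  -0.2] t 25.35
```

Request:
send_rows(
  rows=[0, 0, 3, 0, 0, 0, 6, 0, 0, 0, 9, 0, 0, 0, 11, 0, 0, 0, 12.2, 0, 0, 0, 12.2, 0, 0, 0, 12.2, 0],
)

```text
t: 25.93
tcp_pos: [576.0, -73.3, 47.7]
ee_rot: [-3.141, 0.001, 0.28]
ft_force: [-0.0, -0.4, 0.1]
width: 50.0
```

Request:
send_rows(
  rows=[0, 0, 0, 0, 0, 0, 0, 0, 0, 0, 0, 0, 0, 0, 0, 0, 0, 0, 0, 0, 0, 0, 0, 0],
  jaw=1.0,
  squeeze=30,
)

```text
t: 26.43
tcp_pos: [577.2, -73.9, 50.1]
ee_rot: [3.14, -0.003, 0.281]
ft_force: [-0.4, -1.0, 5.6]
width: 19.6
```

Request:
send_rows(
  rows=[0, 0, -1, 0, 0, 0, -3, 0, 0, 0, -5, 0, 0, 0, -6, 0, 0, 0, -6, 0, 0, 0, -6, 0],
)

```text
t: 26.93
tcp_pos: [575.5, -73.3, 108.0]
ee_rot: [3.141, 0.0, 0.281]
ft_force: [0.1, 0.5, -4.3]
width: 19.6
```

```bash
python3 look.py
```

```text
19.55850076594789 [ 0.1  0.5 -4.3] [-0.29 -0.09 -0.05] j6 -0.58
tcp [575.5 -73.3 108. ] [180.    0.   16.1] t 26.9333
scene -113 23 x [578. 595.] z [ 67. 104.]
scene -93 59 x [582. 600.] z [ 71. 144.]
scene -73 69 x [568. 614.] z [102. 182.]
scene -53 73 x [560. 587.] z [ 93. 157.]
scene -33 86 x [529. 582.] z [ 53. 106.]
scene -13 112 x [536. 592.] z [ 69. 113.]
scene 7 118 x [537. 589.] z [ 70. 111.]
scene 27 60 x [534. 567.] z [55. 85.]
scene 47 57 x [530. 558.] z [45. 72.]
scene 67 48 x [527. 552.] z [40. 62.]
top -53 30 x [560. 579.] z [ 98. 116.]
top -33 12 x [566. 578.] z [ 98. 111.]
top -13 43 x [554. 590.] z [ 76. 113.]
top 7 123 x [530. 583.] z [ 78. 113.]
top 27 81 x [528. 560.] z [61. 85.]
top 47 76 x [523. 554.] z [53. 72.]
top 67 54 x [522. 547.] z [45. 65.]
```

Held at 19.6 mm, and the pump is already swinging barrel-down in the grip (about 27°). I'll raise it and relax the squeeze to 20 N.

Request:
send_rows(
  rows=[0, 0, -2, 0, 0, 0, -4, 0, 0, 0, -6, 0, 0, 0, -8, 0, 0, 0, -10, 0, 0, 0, -12, 0, 0, 0, -13, 0, 0, 0, -13, 0],
)

```text
t: 27.7
tcp_pos: [576.9, -73.7, 240.1]
ee_rot: [3.14, -0.003, 0.281]
ft_force: [1.0, 0.3, -3.5]
width: 19.1
```

Request:
send_rows(
  rows=[0, 0, 0, 0, 0, 0, 0, 0, 0, 0, 0, 0, 0, 0, 0, 0],
  squeeze=20,
)

```text
t: 28.03
tcp_pos: [575.0, -73.2, 236.3]
ee_rot: [-3.14, 0.003, 0.281]
ft_force: [0.1, 1.0, -3.4]
width: 19.7
```

```bash
python3 look.py|grep -v top
```

```text
19.667378927382448 [ 0.1  1.  -3.4] [-0.32 -0.1   0.01] j6 -0.58
tcp [575.  -73.2 236.3] [-179.9    0.2   16.1] t 28.0333
scene -113 52 x [580. 596.] z [197. 237.]
scene -93 66 x [581. 595.] z [204. 274.]
scene -73 104 x [566. 598.] z [227. 290.]
scene -53 84 x [559. 587.] z [211. 284.]
scene -33 122 x [531. 588.] z [181. 230.]
scene -13 140 x [541. 593.] z [191. 235.]
scene 7 117 x [540. 588.] z [184. 229.]
scene 27 70 x [538. 563.] z [171. 199.]
scene 47 66 x [527. 557.] z [160. 186.]
scene 67 30 x [531. 552.] z [155. 176.]
```

Request:
send_rows(
  rows=[0, 0, 2, 4.5, 0, 0, 4, 4.5, 0, -0.5, 6, 4.5, 0, -1.5, 7.5, 4.5, 0, -2.5, 7.5, 4.5, 0.1, -3.5, 7.5, 4.5, 0.1, -4, 7.5, 4.5, 0.1, -4, 7.5, 4.5],
)

```text
t: 28.8
tcp_pos: [566.5, -33.6, 165.1]
ee_rot: [3.141, -0.003, 0.204]
ft_force: [0.0, -0.0, -4.2]
width: 20.0
```

Request:
send_rows(
  rows=[0, -0.6, 0, 0, 0, -1.2, -0.4, 0, 0, -1.8, -1, 0, 0, -2.4, -1.6, 0, 0, -3, -2.1, 0, 0, -3.6, -2.6, 0, 0, -4.2, -3.1, 0, 0, -4.2, -3.1, 0],
)

```text
t: 29.47
tcp_pos: [557.7, 7.5, 196.1]
ee_rot: [3.141, -0.002, 0.204]
ft_force: [0.2, -1.5, -4.0]
width: 19.2
```

```bash
python3 look.py|grep -v top
```

```text
19.22997094649868 [ 0.2 -1.5 -4. ] [-0.24 -0.05 -0.03] j6 -0.37
tcp [557.7   7.5 196.1] [ 1.80e+02 -1.00e-01  1.17e+01] t 29.4667
scene -33 57 x [560. 577.] z [176. 216.]
scene -13 63 x [559. 580.] z [189. 234.]
scene 7 106 x [550. 583.] z [128. 246.]
scene 27 127 x [522. 585.] z [135. 239.]
scene 47 134 x [529. 585.] z [133. 176.]
scene 67 113 x [535. 582.] z [119. 176.]
scene 87 65 x [534. 558.] z [ 92. 134.]
scene 107 46 x [528. 554.] z [ 85. 114.]
```

Request:
send_rows(
  rows=[0, -1, -0.7, 0, 0, -2, -1.4, 0, 0, -3, -2, 0, 0, -4, -2.5, 0, 0, -5, -2.9, 0, 0, -6, -3.2, 0, 0, -7, -3.5, 0, 0, -8, -3.7, 0, 0, -9, -3.8, 0, 0, -9, -3.8, 0],
)

```text
t: 30.4
tcp_pos: [538.8, 96.6, 232.5]
ee_rot: [-3.141, -0.001, 0.204]
ft_force: [-0.3, -2.0, -3.4]
width: 19.8
```

```bash
python3 look2.py
```

```text
19.766730210710005 [-0.3 -2.  -3.4] [-0.3  -0.1   0.04] j6 -0.21
tcp [538.8  96.6 232.5] [-179.9   -0.    11.7] t 30.4
292 11 x [538. 565.] y [ 91. 107.]
277 81 x [535. 563.] y [ 55. 109.]
262 131 x [545. 565.] y [15. 85.]
247 73 x [546. 567.] y [11. 84.]
232 34 x [541. 562.] y [59. 89.]
217 34 x [545. 562.] y [63. 92.]
202 94 x [517. 566.] y [ 76. 115.]
187 179 x [519. 577.] y [ 55. 119.]
172 48 x [545. 577.] y [ 56. 113.]
157 6 x [564. 577.] y [65. 88.]
127 22 x [547. 558.] y [ 93. 114.]
112 13 x [547. 554.] y [ 95. 114.]
97 10 x [548. 554.] y [ 98. 114.]
```

Request:
send_rows(
  rows=[0, -0.8, -0.2, 0, 0, -1.6, -0.4, 0, 0, -2.4, -0.6, 0, 0, -3.2, -0.6, 0, 0, -4, -0.7, 0, 0, -4.6, -0.7, 0, 0, -4.6, -0.7, 0],
)

```text
t: 31.03
tcp_pos: [529.5, 141.0, 239.4]
ee_rot: [-3.141, -0.0, 0.204]
ft_force: [0.2, -1.4, -3.1]
width: 19.6
```

```bash
sed -i 's/(q\[:,1\]<115)|(q\[:,2\]>172)/(q[:,0]>0)/' look2.py; python3 look2.py
```

```text
19.616007347171976 [ 0.2 -1.4 -3.1] [-0.38  0.09 -0.03] j6 -0.13
tcp [529.5 141.  239.4] [-180.    -0.    11.7] t 31.0333
299 18 x [521. 557.] y [123. 151.]
284 204 x [531. 557.] y [ 53. 148.]
269 73 x [543. 558.] y [ 55. 129.]
254 33 x [541. 555.] y [ 90. 120.]
239 31 x [545. 557.] y [ 91. 118.]
224 32 x [543. 556.] y [ 92. 120.]
209 127 x [517. 569.] y [ 78. 139.]
194 155 x [514. 573.] y [ 76. 137.]
179 47 x [546. 574.] y [ 78. 141.]
164 123 x [496. 547.] y [174. 223.]
149 80 x [499. 553.] y [110. 223.]
134 426 x [488. 566.] y [113. 246.]
119 432 x [481. 588.] y [117. 248.]
104 171 x [538. 595.] y [111. 245.]
89 96 x [547. 595.] y [129. 247.]
74 94 x [551. 596.] y [131. 247.]
59 96 x [532. 596.] y [125. 243.]
44 85 x [545. 596.] y [129. 246.]
29 81 x [551. 596.] y [130. 247.]
```

The pump is upright in the grip: shank centre y is 104–106 from z 224 to 254. I'll firm the grip, back off, raise it clear of the rim, and carry it over the neck. I'm turning it 30° anticlockwise so the lugs land on the ramps.

Request:
send_rows(
  rows=[0, 0.5, -0.3, 0, 0, 1, -1.5, 0, 0, 1, -3, 0, 0, 1, -5, 0, 0, 1, -7, 0, 0, 1, -9, 0, 0, 1, -10.5, 0, 0, 1, -11.5, 0, 0, 1, -11.5, 0],
  squeeze=45,
)

```text
t: 31.83
tcp_pos: [533.1, 129.7, 358.4]
ee_rot: [3.141, -0.007, 0.202]
ft_force: [0.5, 0.2, -3.2]
width: 18.7
```

Request:
send_rows(
  rows=[-0.2, -2, 0, -6, -0.5, -4, 0, -12, -0.9, -6, 0, -18, -1.2, -8, 0, -24, -1.5, -10, 0, -30, -1.5, -10, 0, -30, -1.5, -10, 0, -30, -1.5, -10, 0, -30],
)

```text
t: 32.5
tcp_pos: [496.8, 224.4, 353.3]
ee_rot: [-3.141, 0.002, 0.725]
ft_force: [0.2, -0.1, -4.0]
width: 18.9
```

```bash
cat > look3.py <<'E'
from h import *
o=env.get_obs(); print(round(o['width'],1),o['ft_force'].round(1),o['ft_torque'].round(2),'j6',o['joint_pos'][5].round(2)); p=o['tcp_pos']; print('tcp',p.round(1),np.degrees(o['ee_rot']).round(1),'t',o['t'])
for n in('scene','top'):
  c=cam(n); q=cloud(c).reshape(-1,3)
  k=(abs(q[:,0]-520)<90)&(abs(q[:,1]-200)<90)&(q[:,2]>150)&(q[:,2]<p[2]+75); q=q[k]
  for a in range(int(p[2])+75,150,-13):
    s=q[(q[:,2]>=a-13)&(q[:,2]<a)]
    if len(s)>6: print(n,a,len(s),'x',np.percentile(s[:,0],[3,97]).round(),'y',np.percentile(s[:,1],[3,97]).round(),'ymid',np.percentile(s[:,1],[3,97]).mean().round(1))
  cv2.imwrite(f'pics/L_{n}.png',c['pixels'])
E
python3 look3.py
```

```text
18.9 [ 0.2 -0.1 -4. ] [ 0.06  0.11 -0.02] j6 -0.49
tcp [496.8 224.4 353.3] [-1.80e+02  1.00e-01  4.16e+01] t 32.5
scene 428 55 x [480. 525.] y [194. 236.] ymid 215.1
scene 415 50 x [486. 521.] y [205. 238.] ymid 221.4
scene 402 215 x [488. 557.] y [160. 236.] ymid 198.0
scene 389 117 x [512. 565.] y [153. 234.] ymid 193.4
scene 376 47 x [521. 563.] y [154. 212.] ymid 183.0
scene 363 30 x [530. 539.] y [186. 211.] ymid 198.4
scene 350 33 x [529. 538.] y [183. 211.] ymid 196.8
scene 337 35 x [528. 537.] y [184. 210.] ymid 197.2
scene 324 41 x [498. 540.] y [184. 218.] ymid 200.9
scene 311 269 x [499. 555.] y [168. 231.] ymid 199.5
scene 298 57 x [533. 555.] y [167. 230.] ymid 198.4
scene 285 21 x [537. 554.] y [170. 223.] ymid 196.5
scene 259 19 x [528. 535.] y [191. 214.] ymid 202.6
scene 246 24 x [520. 534.] y [188. 217.] ymid 202.5
scene 233 26 x [522. 533.] y [190. 217.] ymid 203.6
scene 220 22 x [521. 533.] y [193. 218.] ymid 205.7
scene 168 71 x [497. 545.] y [174. 222.] ymid 197.9
scene 155 46 x [495. 547.] y [176. 223.] ymid 199.3
top 402 181 x [516. 560.] y [157. 199.] ymid 177.9
top 389 69 x [509. 560.] y [152. 199.] ymid 175.4
top 376 29 x [508. 537.] y [181. 207.] ymid 193.9
top 350 15 x [507. 526.] y [183. 203.] ymid 192.8
top 337 9 x [506. 513.] y [186. 204.] ymid 194.6
top 324 64 x [487. 538.] y [172. 209.] ymid 190.5
top 311 194 x [488. 550.] y [166. 213.] ymid 189.9
top 298 17 x [486. 514.] y [167. 207.] ymid 187.1
top 168 41 x [494. 537.] y [175. 199.] ymid 186.8
top 155 27 x [494. 536.] y [172. 197.] ymid 184.3
```

Request:
send_rows(
  rows=[-0.2, 0.5, 0.5, 0, -0.2, 0.5, 1.5, 0, -0.2, 0.5, 2.5, 0, -0.2, 0.5, 3.5, 0, -0.2, 0.5, 4.5, 0, -0.2, 0.5, 5.5, 0, -0.2, 0.5, 5.5, 0],
  squeeze=30,
)

```text
t: 33.18
tcp_pos: [497.4, 219.5, 295.4]
ee_rot: [-3.139, 0.005, 0.726]
ft_force: [-0.4, -0.2, -3.5]
width: 18.7
```

Request:
send_rows(
  rows=[0, 0, 0.5, 0, 0, -0.1, 1, 0, 0, -0.2, 1.5, 0, 0, -0.3, 2, 0, 0, -0.3, 2, 0],
)

```text
t: 33.6
tcp_pos: [496.6, 221.9, 278.1]
ee_rot: [3.141, 0.001, 0.727]
ft_force: [0.2, -0.3, -5.0]
width: 19.0
```

```bash
python3 look3.py
```

```text
19.0 [ 0.2 -0.3 -5. ] [-0.02 -0.09 -0.06] j6 -0.49
tcp [496.6 221.9 278.1] [180.    0.   41.6] t 33.6
scene 353 53 x [478. 526.] y [189. 241.] ymid 215.1
scene 340 36 x [486. 519.] y [203. 234.] ymid 218.6
scene 327 187 x [489. 560.] y [158. 234.] ymid 196.2
scene 314 105 x [511. 564.] y [151. 228.] ymid 189.6
scene 301 38 x [522. 562.] y [153. 208.] ymid 180.3
scene 288 26 x [529. 541.] y [182. 207.] ymid 194.6
scene 275 27 x [526. 538.] y [181. 209.] ymid 195.3
scene 262 24 x [528. 538.] y [182. 208.] ymid 195.3
scene 249 44 x [514. 539.] y [181. 223.] ymid 202.1
scene 236 229 x [498. 555.] y [166. 227.] ymid 196.5
scene 223 57 x [532. 555.] y [164. 228.] ymid 196.3
scene 210 16 x [535. 554.] y [167. 222.] ymid 194.6
scene 184 10 x [528. 536.] y [192. 212.] ymid 201.9
scene 171 42 x [517. 545.] y [176. 221.] ymid 198.2
scene 158 75 x [510. 548.] y [174. 224.] ymid 199.0
top 327 159 x [516. 558.] y [152. 195.] ymid 173.8
top 314 52 x [514. 562.] y [150. 195.] ymid 172.6
top 301 26 x [508. 541.] y [160. 200.] ymid 180.1
top 275 11 x [507. 524.] y [180. 200.] ymid 190.2
top 249 60 x [491. 551.] y [169. 209.] ymid 189.0
top 236 167 x [488. 551.] y [165. 207.] ymid 185.9
top 223 12 x [486. 528.] y [164. 198.] ymid 181.2
```

Request:
send_rows(
  rows=[0, -0.1, 0.6, 0, 0, -0.3, 1.2, 0, 0, -0.4, 1.8, 0, 0, -0.5, 2.4, 0, 0, -0.5, 2.8, 0, 0, -0.5, 2.8, 0],
)

```text
t: 34.2
tcp_pos: [494.0, 225.2, 250.3]
ee_rot: [3.14, 0.0, 0.726]
ft_force: [3.2, -2.6, -5.4]
width: 18.8
```

```bash
python3 look3.py|grep -v top
```

```text
18.8 [ 3.2 -2.6 -5.4] [-0.75 -1.15  0.02] j6 -0.48
tcp [494.  225.2 250.3] [179.9   0.   41.6] t 34.2
scene 325 41 x [479. 526.] y [200. 241.] ymid 220.8
scene 312 36 x [483. 517.] y [207. 238.] ymid 222.2
scene 299 194 x [485. 554.] y [160. 237.] ymid 198.6
scene 286 85 x [511. 562.] y [154. 229.] ymid 191.5
scene 273 37 x [520. 555.] y [172. 212.] ymid 192.3
scene 260 22 x [524. 538.] y [187. 211.] ymid 199.0
scene 247 26 x [526. 537.] y [185. 212.] ymid 198.2
scene 234 29 x [527. 536.] y [183. 211.] ymid 196.8
scene 221 47 x [503. 539.] y [180. 226.] ymid 203.3
scene 208 212 x [499. 553.] y [167. 231.] ymid 199.1
scene 195 51 x [534. 555.] y [169. 228.] ymid 198.6
scene 182 16 x [528. 554.] y [168. 232.] ymid 200.3
scene 169 18 x [532. 549.] y [179. 213.] ymid 195.9
scene 156 38 x [525. 547.] y [174. 222.] ymid 198.2
```

Request:
send_rows(
  rows=[0, 0.2, 0, 0, 0, 0.2, 0.4, 0, 0, 0.2, 0.8, 0, 0, 0.2, 1.2, 0, 0, 0.2, 1.5, 0, 0, 0.2, 1.5, 0],
)

```text
t: 34.8
tcp_pos: [495.2, 224.1, 235.9]
ee_rot: [3.141, -0.001, 0.726]
ft_force: [4.8, -2.5, -2.4]
width: 19.0
```

Request:
send_rows(
  rows=[0, 0, 0.3, 0, 0, 0, 0.6, 0, 0, 0, 0.8, 0, 0, 0, 0.8, 0],
)

```text
t: 35.13
tcp_pos: [495.2, 224.2, 227.9]
ee_rot: [3.141, -0.001, 0.726]
ft_force: [4.6, -2.3, -2.9]
width: 19.1
```

```bash
python3 look3.py|grep -v top
```

```text
19.1 [ 4.6 -2.3 -2.9] [-0.79 -1.21  0.01] j6 -0.49
tcp [495.2 224.2 227.9] [180.   -0.   41.6] t 35.1333
scene 302 40 x [473. 532.] y [189. 240.] ymid 214.9
scene 289 37 x [485. 518.] y [205. 236.] ymid 220.6
scene 276 190 x [489. 559.] y [157. 234.] ymid 195.7
scene 263 76 x [509. 564.] y [153. 228.] ymid 190.8
scene 250 30 x [519. 553.] y [157. 210.] ymid 183.7
scene 237 22 x [529. 538.] y [184. 210.] ymid 197.0
scene 224 26 x [527. 538.] y [182. 210.] ymid 195.9
scene 211 23 x [527. 538.] y [183. 210.] ymid 196.6
scene 198 57 x [502. 542.] y [174. 228.] ymid 200.8
scene 185 200 x [501. 554.] y [167. 229.] ymid 198.3
scene 172 48 x [535. 555.] y [167. 229.] ymid 198.2
scene 159 13 x [533. 553.] y [169. 224.] ymid 196.7
```

Request:
send_rows(
  rows=[0, 0.1, 0.2, 0, 0, 0.1, 0.4, 0, 0, 0.1, 0.4, 0],
)

```text
t: 35.48
tcp_pos: [495.4, 223.9, 224.6]
ee_rot: [-3.141, -0.001, 0.726]
ft_force: [1.4, -0.7, 1.4]
width: 18.6
```

Request:
send_rows(
  rows=[0, 0, 0.15, 0, 0, 0, 0.3, 0, 0, 0, 0.3, 0],
)

```text
t: 35.73
tcp_pos: [495.5, 224.6, 223.8]
ee_rot: [-3.14, -0.002, 0.726]
ft_force: [-1.4, -0.2, 8.1]
width: 19.2
```

Request:
send_rows(
  rows=[0, 0, 0.15, 0, 0, 0, 0.3, 0, 0, 0, 0.3, 0],
)

```text
t: 35.98
tcp_pos: [495.5, 225.2, 223.1]
ee_rot: [-3.14, -0.003, 0.726]
ft_force: [-3.7, 0.5, 15.1]
width: 18.6
```

```bash
python3 look3.py|grep -v top
```

```text
18.6 [-3.7  0.5 15.1] [-0.49  0.47 -0.13] j6 -0.49
tcp [495.5 225.2 223.1] [-179.9   -0.2   41.6] t 35.9833
scene 298 37 x [480. 533.] y [199. 241.] ymid 220.3
scene 285 34 x [485. 518.] y [208. 237.] ymid 222.5
scene 272 189 x [486. 557.] y [160. 237.] ymid 198.5
scene 259 78 x [497. 564.] y [154. 228.] ymid 191.0
scene 246 32 x [528. 558.] y [169. 210.] ymid 189.5
scene 233 18 x [530. 538.] y [186. 207.] ymid 196.4
scene 220 30 x [525. 538.] y [183. 211.] ymid 196.9
scene 207 23 x [528. 538.] y [184. 209.] ymid 196.4
scene 194 54 x [503. 543.] y [181. 229.] ymid 204.8
scene 181 197 x [502. 555.] y [167. 229.] ymid 198.3
scene 168 50 x [534. 555.] y [166. 228.] ymid 197.0
scene 155 13 x [537. 555.] y [170. 216.] ymid 192.8
```

Contact force rises at TCP z ≈ 224, so the lugs are resting on the thread and the pump stands upright. I'll relieve the load, let go, and lift off.

Request:
send_rows(
  rows=[0, 0, -0.3, 0, 0, 0, -0.7, 0, 0, 0, -0.7, 0],
)

```text
t: 36.33
tcp_pos: [495.2, 223.9, 224.9]
ee_rot: [-3.14, -0.0, 0.726]
ft_force: [3.0, -0.7, 0.6]
width: 18.8
```

Request:
send_rows(
  rows=[0, 0, 0, 0, 0, 0, 0, 0, 0, 0, 0, 0],
  jaw=3.2,
  squeeze=20,
)

```text
t: 36.58
tcp_pos: [494.4, 223.8, 224.4]
ee_rot: [-3.139, 0.002, 0.726]
ft_force: [0.3, -0.2, -0.3]
width: 32.1
```

Request:
send_rows(
  rows=[0, 0, -2, 0, 0, 0, -4, 0, 0, 0, -6, 0, 0, -4, -9, 0, 0, -8, -9, 0, 0, -12, -9, 0, 0, -12, -9, 0, 0, -12, -9, 0],
  jaw=5,
)

```text
t: 37.25
tcp_pos: [413.9, 314.8, 315.3]
ee_rot: [-3.141, 0.001, 0.73]
ft_force: [0.3, -1.0, -0.3]
width: 50.0
```

```bash
sed -i 's/,p\[2\]+75/,400/;s/<p\[2\]+75/<300/;s/int(p\[2\])+75/300/' look3.py; python3 look3.py; python3 -c "
import cv2,numpy as np
s=cv2.imread('pics/L_scene.png');t=cv2.imread('pics/L_top.png')
f=lambda I,u,v,w,h,k:cv2.resize(I[v:v+h,u:u+w],None,fx=k,fy=k,interpolation=cv2.INTER_CUBIC)
cv2.imwrite('pics/g.png',cv2.convertScaleAbs(np.hstack([f(s,290,150,90,100,4),f(t,160,170,100,100,4)]),alpha=1.6))"
```

```text
50.0 [ 0.3 -1.  -0.3] [ 0.02 -0.02  0.03] j6 -0.28
tcp [413.9 314.8 315.3] [-179.9    0.    41.8] t 37.25
scene 274 154 x [487. 555.] y [161. 234.] ymid 197.8
scene 261 107 x [491. 560.] y [157. 241.] ymid 198.8
scene 248 31 x [497. 540.] y [189. 236.] ymid 212.3
scene 235 23 x [527. 535.] y [189. 212.] ymid 200.2
scene 222 24 x [525. 536.] y [185. 212.] ymid 198.7
scene 209 29 x [526. 535.] y [184. 211.] ymid 197.6
scene 196 29 x [525. 541.] y [184. 213.] ymid 198.7
scene 183 220 x [500. 554.] y [167. 230.] ymid 198.3
scene 170 56 x [534. 555.] y [168. 230.] ymid 198.8
scene 157 12 x [532. 551.] y [165. 224.] ymid 194.5
top 274 273 x [483. 553.] y [161. 237.] ymid 198.7
top 261 80 x [484. 553.] y [157. 237.] ymid 197.2
top 248 26 x [497. 531.] y [181. 218.] ymid 199.7
top 235 7 x [504. 521.] y [184. 202.] ymid 193.0
top 222 8 x [505. 523.] y [184. 192.] ymid 188.0
top 209 7 x [506. 521.] y [184. 192.] ymid 187.8
top 196 47 x [491. 543.] y [165. 228.] ymid 196.4
top 183 225 x [486. 548.] y [167. 227.] ymid 196.7
top 170 17 x [486. 539.] y [165. 200.] ymid 182.4
```

View pics/g.png

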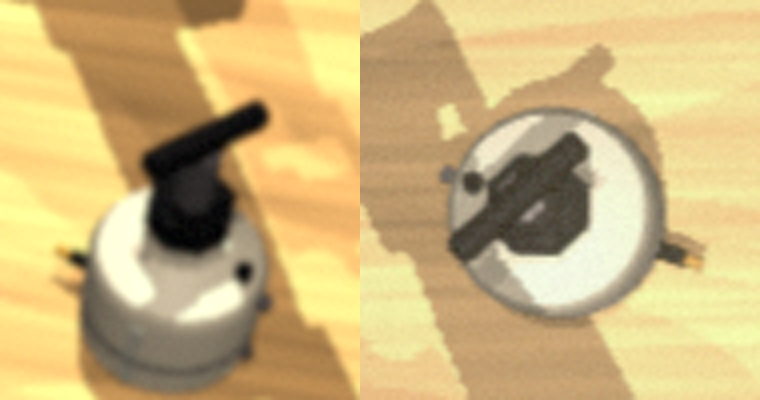

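Left: scene view. Right: top view. The pump stands upright in the neck, free of the hand: bar at top crop (520,195), collar above the tank. The tank, lance and nipple are unmoved. Now the fresh hold, centred on the bar.

Request:
send_rows(
  rows=[0.1, 4, 0, 0, 0.1, 8, 0, 0, 0.1, 12, 0, 0, 0.1, 15.6, 0, 0, 0.1, 15.6, 0, 0, 0.1, 15.6, 1, 0],
)

```text
t: 37.85
tcp_pos: [522.5, 194.6, 306.3]
ee_rot: [3.141, -0.002, 0.72]
ft_force: [0.3, 0.3, 0.6]
width: 49.9
```

Run:
```python
from h import *
delta(519,199,237,41.6)
c=cam('scene'); q=cloud(c).reshape(-1,3)
b=q[(abs(q[:,0]-520)<60)&(abs(q[:,1]-199)<60)&(q[:,2]>258)&(q[:,2]<285)&(np.hypot(q[:,0]-520,q[:,1]-199)>25)]; print('bar top z',len(b),np.percentile(b[:,2],[50,75,90]).round(1))
```

```text
rows [ 0.02 -0.56  6.93] twist -0.3 from [522.5 194.6 306.3] [ 1.80e+02 -1.00e-01  4.13e+01] w 49.9 F [0.3 0.3 0.6] t 37.85
bar top z 109 [262.5 264.  265.3]
```

Request:
send_rows(
  rows=[0, 0, 2, 0, 0, 0, 4, 0, 0, 0, 6, 0, 0, 0, 6.7, 0, 0, 0, 6.7, 0],
)

```text
t: 38.32
tcp_pos: [517.8, 197.6, 234.9]
ee_rot: [-3.138, 0.005, 0.727]
ft_force: [-0.1, 0.3, 0.9]
width: 49.9
```

Request:
send_rows(
  rows=[0, 0, 0, 0, 0, 0, 0, 0, 0, 0, 0, 0, 0, 0, 0, 0],
  jaw=2.2,
)

```text
t: 38.65
tcp_pos: [520.8, 197.5, 239.8]
ee_rot: [3.14, -0.002, 0.726]
ft_force: [0.9, -0.3, -0.7]
width: 21.9
```

```bash
python3 -c "
from h import *
delta(519,199,237,41.6)"
```

```text
rows [-0.04 -0.23  0.28] twist 0.0 from [520.8 197.5 239.8] [ 1.799e+02 -1.000e-01  4.160e+01] w 21.9 F [ 0.9 -0.3 -0.7] t 38.65
```

Request:
send_rows(
  rows=[0, 0, 0, -5, 0, 0, 0, -10, 0, 0, 0, -15, 0, 0, 0, -20, 0, 0, 0, -25, 0, 0, 0, -30, 0, 0, 0, -30, 0, 0, 0, -30],
)

```text
t: 39.32
tcp_pos: [520.7, 197.3, 239.3]
ee_rot: [3.14, -0.001, 1.248]
ft_force: [0.5, -0.7, 2.1]
width: 21.8
```

```bash
cat > bar.py <<'E'
from h import *
o=env.get_obs(); print('tcp',o['tcp_pos'].round(1),np.degrees(o['ee_rot']).round(1),'F',o['ft_force'].round(1),'T',o['ft_torque'].round(2),'w',round(o['width'],1),'t',round(o['t'],2),'j6',o['joint_pos'][5].round(2))
for n in('scene','top'):
  q=cloud(cam(n)).reshape(-1,3); r=np.hypot(q[:,0]-519.5,q[:,1]-199)
  b=q[(r>30)&(r<62)&(q[:,2]>205)&(q[:,2]<285)]
  if len(b)>8:
    a=np.arctan2(b[:,1]-199,b[:,0]-519.5); ang=np.degrees(np.angle(np.exp(2j*a).mean())/2)
    print(n,len(b),'bar angle',round(ang,1),'top z',np.percentile(b[:,2],[50,75,90]).round(1))
E
python3 bar.py
```

```text
tcp [520.7 197.3 239.3] [179.9  -0.   71.5] F [ 0.5 -0.7  2.1] T [ 0.02 -0.02  0.07] w 21.8 t 39.32 j6 -1.07
scene 86 bar angle -46.9 top z [260.6 263.1 264.9]
top 95 bar angle -48.1 top z [262.6 264.9 267.9]
```

The bar did not turn (−47° in both views): the fingertips are riding on top of it. I'll turn back, open, go 14 mm deeper, and take the slack hold again.

Request:
send_rows(
  rows=[0, 0, -0.3, 6, 0, 0, -0.3, 12, 0, 0, -0.3, 18, 0, 0, -0.3, 24, 0, 0, -0.3, 30, 0, 0, -0.3, 30, 0, 0, 0.5, 30, 0, 0, 1.4, 30, 0, 0, 1.4, 30, 0, 0, 1.4, 30],
  jaw=4,
)

```text
t: 40.25
tcp_pos: [519.3, 197.1, 222.6]
ee_rot: [-3.14, 0.003, 0.727]
ft_force: [0.7, 0.2, -0.9]
width: 40.2
```

Request:
send_rows(
  rows=[0, 0, 0, 0, 0, 0, 0, 0, 0, 0, 0, 0],
  jaw=2.2,
)

```text
t: 40.5
tcp_pos: [520.4, 197.3, 224.7]
ee_rot: [3.141, -0.001, 0.727]
ft_force: [-0.5, -0.0, 0.5]
width: 22.3
```

Request:
send_rows(
  rows=[0, 0, 0, -5, 0, 0, 0, -10, 0, 0, 0, -15, 0, 0, 0, -20, 0, 0, 0, -20],
)

```text
t: 40.92
tcp_pos: [520.3, 197.3, 224.6]
ee_rot: [3.141, -0.0, 1.077]
ft_force: [0.2, -0.7, 0.3]
width: 21.8
```

```bash
python3 bar.py
```

```text
tcp [520.3 197.3 224.6] [180.   -0.   61.7] F [ 0.2 -0.7  0.3] T [ 0.01  0.03 -0.03] w 21.8 t 40.92 j6 -0.9
scene 80 bar angle -31.1 top z [261.7 263.6 264.9]
top 79 bar angle -31.0 top z [263.1 264.7 266.9]
```

Now the bar follows (−47° → −31°). I'll keep turning anticlockwise with the slack hold.

Request:
send_rows(
  rows=[0, 0, 0, -4, 0, 0, 0, -8, 0, 0, 0, -12, 0, 0, 0, -16, 0, 0, 0, -20, 0, 0, 0, -20, 0, 0, 0, -20],
)

```text
t: 41.6
tcp_pos: [520.2, 197.3, 224.4]
ee_rot: [3.141, -0.0, 1.422]
ft_force: [0.3, 0.2, -0.7]
width: 21.9
```

```bash
python3 bar.py
```

```text
tcp [520.2 197.3 224.4] [180.   -0.   81.4] F [ 0.3  0.2 -0.7] T [0.07 0.05 0.03] w 21.9 t 41.6 j6 -1.24
scene 91 bar angle -8.5 top z [253.9 255.5 257. ]
top 72 bar angle -7.8 top z [254.8 257.4 260.5]
```

The top of the bar dropped from about 264 to 255 mm, so the thread has dropped into the gaps. Now I'll follow it down and turn clockwise.

Request:
send_rows(
  rows=[0, 0, 0.8, 0, 0, 0, 0.8, 5, 0, 0, 0.8, 10, 0, 0, 0.9, 15, 0, 0, 0.9, 20, 0, 0, 0.9, 25, 0, 0, 1, 30, 0, 0, 1, 35, 0, 0, 1, 40, 0, 0, 1, 40],
)

```text
t: 42.53
tcp_pos: [519.8, 197.1, 213.2]
ee_rot: [-3.141, 0.001, 0.724]
ft_force: [-0.4, 0.6, 0.0]
width: 22.3
```

```bash
python3 bar.py
```

```text
tcp [519.8 197.1 213.2] [-1.80e+02  1.00e-01  4.15e+01] F [-0.4  0.6  0. ] T [ 0.03  0.01 -0.01] w 22.3 t 42.53 j6 -0.54
scene 80 bar angle -39.0 top z [250.8 252.5 253.9]
top 77 bar angle -43.7 top z [252.1 254.1 256.1]
```

Request:
send_rows(
  rows=[0, 0, 0, 5, 0, 0, 0.1, 10, 0, 0, 0.1, 15, 0, 0, 0.2, 20, 0, 0, 0.2, 25, 0, 0, 0.3, 29, 0, 0, 0.3, 33, 0, 0, 0.3, 36, 0, 0, 0.3, 36],
)

```text
t: 43.38
tcp_pos: [520.0, 197.4, 211.1]
ee_rot: [-3.141, 0.0, 0.099]
ft_force: [-1.6, 0.5, 0.3]
width: 22.1
```

```bash
python3 bar.py
```

```text
tcp [520.  197.4 211.1] [-180.     0.     5.6] F [-1.6  0.5  0.3] T [ 0.04  0.08 -0.03] w 22.1 t 43.38 j6 0.08
scene 139 bar angle -78.5 top z [246.9 249.9 251.5]
top 58 bar angle -79.7 top z [249.4 252.5 253.9]
```

Request:
send_rows(
  rows=[0, 0, 0, 3, 0, 0, 0, 6, 0, 0, 0, 8, 0, 0, 0, 8],
)

```text
t: 43.82
tcp_pos: [520.0, 196.7, 211.2]
ee_rot: [3.14, 0.0, -0.038]
ft_force: [-0.8, -1.4, 0.2]
width: 22.0
```

```bash
python3 bar.py
```

```text
tcp [520.  196.7 211.2] [179.9   0.   -2.2] F [-0.8 -1.4  0.2] T [-0.27  0.11  0.71] w 22.0 t 43.82 j6 0.22
scene 138 bar angle -83.7 top z [247.3 249.4 251.2]
top 59 bar angle -82.9 top z [249.1 252.4 253.7]
```

The torque is rising (0.7 N m) after about 75°, so this should be the end stop. One more nudge to confirm, then I'll relax, open and withdraw.

Request:
send_rows(
  rows=[0, 0, 0, 3, 0, 0, 0, 5, 0, 0, 0, 5],
)

```text
t: 44.17
tcp_pos: [519.8, 197.2, 211.2]
ee_rot: [3.141, 0.001, -0.125]
ft_force: [-1.7, -1.2, 0.3]
width: 22.1
```

```bash
python3 bar.py
```

```text
tcp [519.8 197.2 211.2] [ 1.799e+02  1.000e-01 -7.100e+00] F [-1.7 -1.2  0.3] T [-0.01  0.41  1.26] w 22.1 t 44.17 j6 0.31
scene 139 bar angle -83.5 top z [247.1 249.2 251.1]
top 60 bar angle -83.9 top z [250.1 252.1 253.9]
```

Request:
send_rows(
  rows=[0, 0, 0, -5, 0, 0, 0, -9, 0, 0, 0, -9, 0, 0, 0, -9],
)

```text
t: 44.6
tcp_pos: [520.0, 197.6, 211.1]
ee_rot: [-3.14, 0.001, 0.025]
ft_force: [-2.0, 0.5, -0.0]
width: 22.0
```

Request:
send_rows(
  rows=[0, 0, 0, 0, 0, 0, 0, 0, 0, 0, 0, 0, 0, 0, 0, 0, 0, 0, -2, 0, 0, 0, -5, 0, 0, 0, -8, 0, 0, 0, -11, 0, 0, 0, -14, 0, 0, 0, -14, 0],
  jaw=5,
)

```text
t: 45.43
tcp_pos: [522.8, 197.7, 359.8]
ee_rot: [-3.139, -0.014, 0.028]
ft_force: [0.4, 0.8, 2.1]
width: 49.7
```

Request:
send_rows(
  rows=[-4, 0, 0, 0, -8, 0, 0, 0, -12, 0, 0, 0, -16, 0, 0, 0, -18, 0, 0, 0, -18, 0, 0, 0, -18, 0, 0, 0],
)

```text
t: 46.02
tcp_pos: [339.9, 192.3, 351.6]
ee_rot: [-3.141, -0.003, 0.029]
ft_force: [1.0, -0.1, -0.9]
width: 50.0
```

```bash
python3 bar.py; python3 look3.py | grep -v tcp; python3 -c "
import cv2,numpy as np
s=cv2.imread('pics/L_scene.png');t=cv2.imread('pics/L_top.png')
cv2.imwrite('pics/h.png',cv2.convertScaleAbs(np.hstack([cv2.resize(s[60:330,60:470],None,fx=.97,fy=.97),cv2.resize(t[80:350,80:480],None,fx=.97,fy=.97)]),alpha=1.5))"
```

```text
tcp [339.9 192.3 351.6] [-1.8e+02 -1.0e-01  1.6e+00] F [ 1.  -0.1 -0.9] T [-0.02 -0.05 -0.03] w 50.0 t 46.02 j6 0.23
scene 134 bar angle -81.3 top z [247.1 249.5 250.9]
top 156 bar angle -81.7 top z [249.2 251.5 253.8]
49.8 [ 0.9 -0.4 -0.7] [ 0.01 -0.03  0.  ] j6 0.22
scene 261 124 x [510. 534.] y [154. 249.] ymid 201.4
scene 248 147 x [511. 537.] y [147. 248.] ymid 197.3
scene 235 48 x [522. 537.] y [156. 242.] ymid 199.0
scene 222 24 x [528. 537.] y [185. 212.] ymid 198.5
scene 209 29 x [525. 536.] y [184. 212.] ymid 198.1
scene 196 24 x [522. 538.] y [184. 213.] ymid 198.8
scene 183 26 x [524. 538.] y [183. 212.] ymid 197.1
scene 170 226 x [498. 554.] y [167. 230.] ymid 198.6
scene 157 24 x [532. 557.] y [175. 232.] ymid 203.5
top 261 231 x [508. 533.] y [150. 248.] ymid 199.2
top 248 107 x [504. 534.] y [146. 249.] ymid 197.6
top 235 24 x [506. 534.] y [178. 208.] ymid 193.1
top 183 20 x [493. 543.] y [175. 222.] ymid 198.9
top 170 245 x [489. 551.] y [168. 228.] ymid 198.4
top 157 9 x [486. 504.] y [170. 201.] ymid 185.5
```

View pics/h.png

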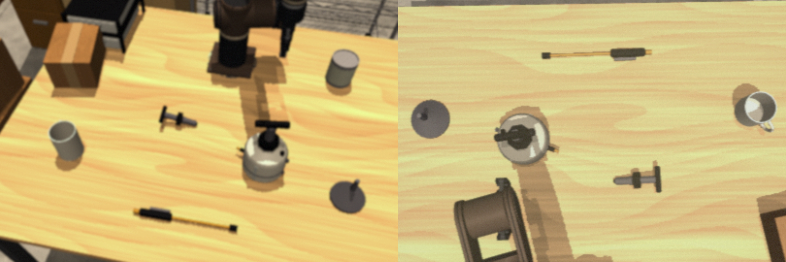

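Left: scene view with the pump on the tank. Right: top view. The funnel, jug, lance and small pump are in place and the hand is clear. The bar top sank 14.5 mm in total, matching 9 + 5.5. The bar angle reads −81.5° free against −83.6° under torque, so I'll spend a few seconds re-checking the end stop.

Request:
send_rows(
  rows=[4, 0, 0, 0, 8, 0, 0, 0, 12, 0, 0, 0, 16, 0, 0, 0, 18, 0, 0, 0, 18, 0, 2, 0, 18, 0, 6, 0, 18, 0, 10, 0, 18, 0, 13, 0, 18, 0, 14, 0],
)

```text
t: 47.05
tcp_pos: [517.5, 196.2, 203.7]
ee_rot: [3.14, 0.012, 0.027]
ft_force: [-0.2, 0.3, -0.3]
width: 50.0
```

Request:
send_rows(
  rows=[0, 0, 0, 0, 0, 0, 0, 0, 0, 0, 0, 0, 0, 0, 0, 0],
  jaw=2.2,
)

```text
t: 47.38
tcp_pos: [521.3, 197.4, 213.4]
ee_rot: [-3.141, -0.003, 0.028]
ft_force: [-0.9, -0.1, -2.0]
width: 22.0
```

Request:
send_rows(
  rows=[0, 0, 0, 3, 0, 0, 0, 6, 0, 0, 0, 6],
)

```text
t: 47.63
tcp_pos: [521.3, 197.1, 213.4]
ee_rot: [3.141, -0.004, -0.074]
ft_force: [-0.3, 0.0, -1.0]
width: 22.4
```

```bash
python3 bar.py
```

```text
tcp [521.3 197.1 213.4] [180.   -0.2  -4.2] F [-0.3  0.  -1. ] T [-0.16 -0.1   0.73] w 22.4 t 47.63 j6 0.25
scene 138 bar angle -83.5 top z [247.3 249.8 251.8]
top 61 bar angle -81.3 top z [249.7 251.9 254.7]
```

Request:
send_rows(
  rows=[0, 0, 0, -3, 0, 0, 0, -3],
)

```text
t: 47.9
tcp_pos: [521.2, 197.4, 213.1]
ee_rot: [-3.141, -0.003, -0.023]
ft_force: [-0.7, -1.6, 2.7]
width: 22.4
```

Request:
send_rows(
  rows=[0, 0, 0, 0, 0, 0, 0, 0, 0, 0, 0, 0, 0, 0, 0, 0, 0, 0, -2, 0, 0, 0, -5, 0, 0, 0, -8, 0, 0, 0, -11, 0, 0, 0, -14, 0, 0, 0, -14, 0],
  jaw=5,
)

```text
t: 48.73
tcp_pos: [522.6, 197.8, 359.6]
ee_rot: [-3.139, -0.013, -0.025]
ft_force: [0.2, -0.5, 0.6]
width: 50.2
```

Request:
send_rows(
  rows=[-4, 0, 0, 0, -8, 0, 0, 0, -12, 0, 0, 0, -14, 0, 0, 0, -14, 0, 0, 0, -14, 0, 0, 0],
)

```text
t: 49.23
tcp_pos: [379.7, 200.8, 351.4]
ee_rot: [-3.141, -0.002, -0.024]
ft_force: [0.4, -0.1, -0.1]
width: 50.4
```

```bash
python3 bar.py
```

```text
tcp [379.7 200.8 351.4] [-1.8e+02 -1.0e-01 -1.4e+00] F [ 0.4 -0.1 -0.1] T [-0.02  0.03 -0.01] w 50.4 t 49.23 j6 0.27
scene 133 bar angle -81.2 top z [247.1 249.5 250.8]
top 151 bar angle -81.7 top z [249.7 251.5 253.8]
```

The free bar angle (−81.5°) and the height came back identical after the second nudge against the firm stop. So the 2° difference comes from the fingers hiding part of the bar, and the pump is home. Handing in.

```bash
python3 -c "
from cell import env
print(env.close_job())"
```

```text
the job is handed in; nothing more can be done
None
```

The larger pump is standing in the tank's neck, screwed home, and the hand is well clear of it. I handed the job in at about 49 s of the 72 s allowed.

**What I did**
- **Getting the pump upright:** the tool can only point down, so I tried several ways to swing the barrel under the handle. The pump slipped out of the grip and fell onto the bench three times. The last fall left it rolled so that I could grip the bar across its width. I then swung it upright by pushing its foot against the tank wall.
- **Standing it in the neck:** I lowered it barrel first until it rested on the thread, let go, and took a fresh slack hold on the T-handle. On the first try the fingers rode on top of the bar and nothing turned, so I took the hold again deeper.
- **Screwing it home:** I turned it anticlockwise about 40° until it dropped, then clockwise about 75° to a firm stop, and let go.

**Last checks**
- **Depth:** the top of the bar sank about 8–9 mm at the drop and 14.5 mm in all, against the 9 + 5.5 mm expected.
- **End stop:** the pump turned no further at up to 1.26 N m. Against the stop the bar read −83.6° with the hand on it and about −81.5° after letting go. A second nudge to 0.7 N m gave the same height and the same free angle, so I put the 2° difference down to the fingers hiding part of the bar.
- **Bystanders:** in the last picture the funnel, jug, lance and small pump looked unmoved. I took no picture after the second nudge, which touched only the pump's bar.

**Against the pump's handling:** besides the falls, it was pushed against the tank wall with up to about 40 N. The wrist-force readings never came near the 120 N limit.

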